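# Carry a top-heavy camera mast upright to a printed tower for its picture

### The arm

A 7-joint arm with a two-finger parallel gripper is mounted at the origin on the work surface. World frame = base frame: x ahead of the robot, y to its left, z up, the work surface at z = 0. Lengths are in m, angles in rad, forces in N, time in s.
With the tool pointing down it reaches from about 0.425 to 0.925 m from the base axis. Payload 6.8 kg.
Tool frame: the origin (TCP) lies at the very end of the fingers, on their centre line; the grasp point (between the pads) lies bot.grip_depth behind it (bot.grip_depth is the distance from the TCP to the grasp point, in m); z points along the fingers, y is the line along which they close (so a half turn about z gives the same grasp; the last joint's range is limited). The gripper opens to 85 mm and grips with 20 to 120 N. Pads are 22 mm wide; open, the fingers measure 114 mm over their backs; the gripper's body (76 mm by 85 mm) begins 54 mm behind the grasp point. The pads swing forward as they close: fully open they stand 13 mm farther back than shut.
Start: joints at [-1.354, 0.477, 0.022, 1.555, -0.011, 1.109, -0.083], TCP at [0.215, 0.64, 0.231] pointing down, gripper open.
Joint ranges: [-2.96, 2.96], [-0.34, 2.1], [-1.41, 1.46], [0.24, 2.44], [-1.37, 4.51], [0.17, 1.92], [-2.96, 2.96]. Speed limits (rad/s): [2.39, 2.39, 3.14, 3.14, 3.14, 3.14, 3.14].

### API

Orientations are given as a unit quaternion [w, x, y, z].
In Python, from station import bot gives the robot as it stands.
- The arm moves only by the tool send_rows, never from a script. Its arguments are lists of equal length, an entry for each row: "slide": the shift along the tool's x, y, z in mm, a list of three; "roll": the turn about the tool's z in degrees; "claw": the opening, from 0 (shut) to 1 (fully open). A call has exactly 8 rows; each row is the pose to reach, as a shift and turn from the pose commanded when the call began, along the tool's axes at that moment; what a row does not reach only later rows make up. A row lasts 1/12 s, in which the tool goes at most 41.7 mm and 7.16 degrees, less where a joint would pass 70% of its speed; a pose out of reach is approached as far as the arm can. A call with a gripper value outside its range is refused whole. The fingers move at their own pace and stop on an object; "force" is the grip in N (left out, the last holds). Time passes only in rows, so rows that repeat a pose let the fingers close, or fill a call up. It gives the time, the measured TCP pose, the force, the opening and the grip force at its end, in the units of the state.
- bot.get_obs(): the state, without advancing time (a new reading comes with each control period).
- bot.read_camera(name): name is "side" or "top"; returns the picture (400x640x3 uint8, red, green, blue); there is no depth.
- bot.camera_model(name): a dict with "camera_matrix" (3x3 intrinsics, pixels), "camera_from_world" (4x4, takes a point from world to camera coordinates). Camera axes: x right, y down, z forward; pixel columns grow to the right and rows downward; lengths in m; the calibration is good to about 2 mm. A picture is of the moment at which its call begins. camera_model takes no time and is no camera call.
- bot.hand_in(): hands the job in; it is judged then, once.
The state is a dict: "t": time; "q": joint angles; "joint_vel": joint speeds; "joint_torque": joint torques, N m; "eef_pos": TCP position; "tool_rot": TCP orientation; "contact_force": force on the tool from outside, world axes, zero at the start; "torque": the same for the moment, N m; "gripper_width": opening from 0.0 (shut) to 1.0 (fully open); "grasp_force": force on a finger pad.
Only numpy, scipy, OpenCV 4.12 (cv2) and the standard library are available. Lean on these libraries where they do the work, as an engineer would, in place of code of your own. Each camera call takes 0.05 s, during which the arm holds its last target. There are 200 camera calls.

### The job

The mast of the camera stand is top-heavy and has flopped over onto its stop. Lift the stand by its black grip, balance the mast upright near where you lifted it, carry it upright and off its stops to the rubber mat in front of the printed tower, lens towards the tower and stand lined up with the mat, and there hold it level, about 80 mm above the mat, with the mast upright for an exposure of 6 seconds. Then set the stand gently down on the mat and let go (the mast may flop over again only once the stand is down), without touching the mast by hand or disturbing the other things.

Things in the scene. Friction and masses are not known exactly. Their poses are not given: they have to be found in the camera images.
- stand: Camera stand, loose, 0.57 kg without mast: grey base plate 330 x 120 x 12 mm with an upright black grip. Origin: on the underside, straight below the grip; x points from the grip to the mast (where the lens looks), y left, z up. Plate spans x -90 to 240 mm. A steel ballast, 40 x 90 mm, top 26 mm up, lies behind the grip at x = -66 mm.
- grip (a point): Middle of the hold on the stand's grip, 100 mm straight above the stand's origin, axes as the stand. The grip is a block 40 mm (x) x 28 mm (y), its top 125 mm above the underside: take it from above, fingers closing along the stand's y, and hold firmly (80 N), as the centre of mass of stand and mast lies 51 mm ahead of the grip.
- hinge (a point): Centre of the mast's hinge on the stand, at x = 180, z = 140 mm of the stand, axes as the stand; the hinge axis is the stand's x. Two aluminium posts, 152 mm tall, carry it at x = 146 and 214 mm. Tilting the plate about the stand's x steers the mast through its spring: tilt it against the lean; 0.08 to 0.11 rad starts it off the stop; tilt slowly there, a jerk throws it.
- mast (a joint): Lean of the mast relative to the stand about the stand's x, rad: 0 is square to the plate, positive leans to the stand's -y; stops at -0.22 and 0.22; it starts resting at +0.22. A spring centres it with 0.034 N m per rad of this joint; hinge damping 0.0035 N m s/rad, friction 0.0002 N m. Gravity wins over the spring: a lean grows e-fold in about 0.5 s.
- lens (a point): Centre of the camera, a black box 45 x 80 x 50 mm on top of the mast, 180 mm above the hinge, lens to the stand's +x; z axis up the mast. A counterweight hangs 90 mm below the hinge. Whole mast: 0.225 kg (varies 12 percent either way), inertia about the hinge 0.00405 kg m2, gravity topples it with 0.0571 N m per rad of lean from the vertical.
- shot_pad: Fixed shooting place: black rubber mat 370 x 160 mm, 4 mm thick, at x -110 to 260 mm of this frame; beyond it at x = 370 mm a white printed lattice tower 50 mm square, 190 mm tall, on a dark plate 130 x 160 mm. Origin: on the table surface, where the stand's origin belongs, 370 mm before the tower; x points to the tower, as the stand's x should.
- spool: Small orange filament spool lying flat, 100 mm wide, 38 mm tall; leave it alone. Origin at the centre of its underside.
- nozzle_jar: Small jar 44 mm wide, 42 mm tall, standing between the two places; leave it alone (the stand may pass above it). Origin at the centre of its underside.
- scraper: Flat print scraper lying on the table at the left; leave it alone. Origin at its underside.

How it is judged:
On the way, in this order (a step that is already met when the one before it is completed fails the run):
1. the stand is lifted (underside more than 30 mm up) with the mast upright and off its stops and the plate level, kept for 1.5 s (value of joint mast between -0.14 and 0.14 rad and angle between lens's own z axis and vertical below 0.1 rad and angle between stand's own z axis and vertical below 0.14 rad and height (world z) of stand above 0.03 m), for 1.5 s.
2. held over the mat in front of the tower, underside 50 to 120 mm up, lined up, mast upright and plate level, kept for 5 s (value of joint mast between -0.14 and 0.14 rad and angle between lens's own z axis and vertical below 0.1 rad and angle between stand's own z axis and vertical below 0.14 rad and horizontal distance between stand and shot_pad below 0.04 m and angle between the x axis of stand and the x axis of shot_pad, either way round below 0.15 rad and x of lens in the frame of shot_pad above 0.1 m and height (world z) of stand between 0.05 and 0.12 m), for 5 s.
At the end, for the whole second after the job is handed in: The stand rests flat on the mat, released and still, its origin within 40 mm of the mat's origin, lined up within 0.15 rad, lens towards the tower; the mast is at rest, leaning or not (horizontal distance between stand and shot_pad below 0.04 m and angle between the x axis of stand and the x axis of shot_pad, either way round below 0.15 rad and x of lens in the frame of shot_pad above 0.1 m and height (world z) of stand between 0 and 0.012 m and angle between stand's own z axis and vertical below 0.04 rad and linear speed of stand below 0.02 m/s and velocity of joint mast between -0.1 and 0.1 rad/s); the robot touches nothing.
It fails at once if the mast leans by its stops (joint beyond 0.19 rad) while the stand is carried, i.e. more than 30 mm up and more than 150 mm from where it began (height (world z) of stand above 0.03 m and distance of stand from where it was at the start of the episode above 0.15 m and (value of joint mast above 0.19 rad or value of joint mast below -0.19 rad)).
It fails at once if the stand is tipped by more than 0.4 rad (angle between stand's own z axis and vertical above 0.4 rad).
It fails at once if the robot touches the mast or its camera (contact force between any of the arm, the fingers and mast above 0.5 N).
It fails at once if the stand is slammed down on the mat (over 60 N) (contact force between stand and shot_pad above 60 N).
It fails at once if the spool, the nozzle jar or the scraper is moved by more than 25 mm (distance of any of spool, nozzle_jar, scraper from where it was at the start of the episode above 0.025 m).
It also fails if it takes over 72 s, if anything falls off the work surface, if the arm or the gripper's body presses on something with over 40 N, if the wrist force passes 120 N, or if a joint passes its speed limit or range.

## Working session

There is one attempt and no reset: what is moved stays moved. The work goes in short steps, Python scripts to look and compute and a tool call to move; the robot and the scene stay as the last step left them, time stands still between calls to the robot, and variables do not carry over. Pictures are saved under pics/ and viewed, at most 10 in all, crops included, and the job is handed in when it is done.

Besides the shell and the picture viewer there is one more tool, called after "Call:" by a JSON object that holds its "method" and its "body". send_rows: Moves the arm, as the interface text tells. Its arguments: {"type":"object","properties":{"slide":{"type":"array","items":{"type":"array","items":{"type":"number"}}},"roll":{"type":"array","items":{"type":"number"}},"claw":{"type":"array","items":{"type":"number"}},"force":{"type":"number"}},"required":["slide","roll","claw"]}

```bash
ls; mkdir -p pics; python3 - <<'E'
from station import bot
import cv2,numpy as np
np.set_printoptions(precision=4,suppress=True)
for n in("side","top"):
    im=bot.read_camera(n); cv2.imwrite(f"pics/{n}0.png",im[:,:,::-1])
    m=bot.camera_model(n); print(n,m["camera_matrix"],m["camera_from_world"])
o=bot.get_obs(); print(o["t"],o["eef_pos"],o["tool_rot"],o["contact_force"],o["torque"],bot.grip_depth)
E
```

```text
pics
side [[407.052    0.     312.7406]
 [  0.     407.052  185.9863]
 [  0.       0.       1.    ]] [[ 0.9474 -0.3198 -0.0116 -0.5475]
 [-0.1613 -0.4458 -0.8805  0.2841]
 [ 0.2765  0.8361 -0.4739  1.0269]
 [ 0.      0.      0.      1.    ]]
top [[489.1004   0.     316.736 ]
 [  0.     489.1004 195.61  ]
 [  0.       0.       1.    ]] [[-0.007  -1.      0.0028  0.0008]
 [-0.9938  0.0066 -0.1113  0.5832]
 [ 0.1113 -0.0035 -0.9938  1.6012]
 [ 0.      0.      0.      1.    ]]
0.1 [0.2152 0.6392 0.2304] [-0.0001  0.1617  0.9868 -0.0008] [ 0.0744 -0.2108  0.1235] [-0.0074  0.0091  0.0198] 0.0187
```

View pics/side0.png

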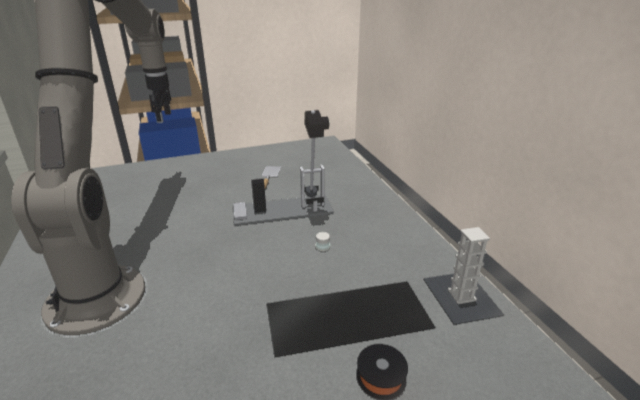

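View pics/top0.png

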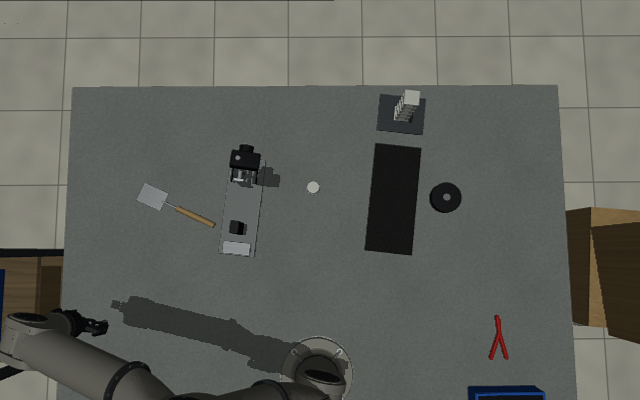

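```bash
python3 - <<'E'
import cv2,numpy as np
a=cv2.imread("pics/top0.png")[135:265,205:285]; b=cv2.imread("pics/side0.png")[95:230,225:345]
a=cv2.resize(a,None,fx=4.4,fy=4.4,interpolation=cv2.INTER_NEAREST); b=cv2.resize(b,None,fx=4.2,fy=4.2,interpolation=cv2.INTER_NEAREST)[:572]
h=max(a.shape[0],b.shape[0]); p=lambda i:cv2.copyMakeBorder(i,0,h-i.shape[0],0,0,0)
c=np.hstack([p(a),p(b)]);print(c.shape);cv2.imwrite("pics/crop0.png",c[:,:800] if c.shape[1]<=860 else c)
g=cv2.imread("pics/top0.png"); 
for r in (200,210,240): print(r,g[r,212:272].mean(1).astype(int))
print(g[215:260,237].mean(1).astype(int))
hsv=cv2.cvtColor(g,cv2.COLOR_BGR2HSV)
print(g[187,313],g[200,395],g[120,382])
E
```

```text
(572, 856, 3)
200 [ 92  92  94  91  91  93  94  95  94  95  96  94  91  90  95  98  96  98
  97  98  98  98  98  99  98  98  99  98  98  98  99  98  98  98  98  99
  98  98  98 100 100  98  99  99  99  98  99 101  93  52  83  93  93  93
  92  92  94  92  92  93]
210 [ 92  93  92  93  96  94  91  89  93  93  90  69  96 100  97  98  98  98
  98  98  99  97  98  98  99  99  98  99  98  98  98  98  99  99 100  99
  99  99  99  99  99  99  99 100  99 100 103  62  89  95  91  90  88  91
  93  91  93  92  91  92]
240 [ 90  90  88  88  87  92  90  72  97 101  98  98  89  76  91  97  98  98
 100 101 100 101 101 100  99 100 100 100 100 100 101 100 100 100 100 100
 100 100 100 100 101 101 102  95  54  83  94  90  88  92  91  92  93  93
  91  90  90  89  88  89]
[ 99  98  98 100 100  77  38  33  33  35  39  37  38  34  24  26  20  16
   0  44  99 100  99  99  99 100  99 110 141 142 141 145 141 141 139 142
 141 141 149 101  69  91  89  89  90]
[155 163 160] [19 20 20] [53 51 48]
```

View pics/crop0.png

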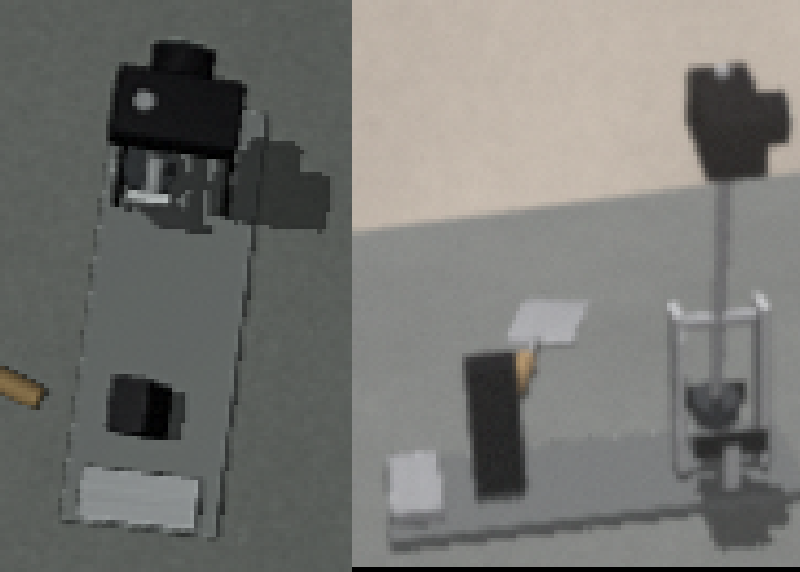

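```bash
cat > h.py <<'E'
from station import bot
import cv2,numpy as np
np.set_printoptions(precision=4,suppress=True)
CM={n:(np.array(bot.camera_model(n)["camera_matrix"]),np.array(bot.camera_model(n)["camera_from_world"])) for n in("side","top")}
def ray(n,px,z):
    K,T=CM[n]; px=np.atleast_2d(px).astype(float); R=T[:3,:3];c=-R.T@T[:3,3]
    d=np.c_[(px-K[:2,2])/K[0,0],np.ones(len(px))]@R
    return c+d*((z-c[2])/d[:,2])[:,None]
def proj(n,P):
    K,T=CM[n]; p=np.atleast_2d(P)@T[:3,:3].T+T[:3,3]; return p[:,:2]/p[:,2:]*K[0,0]+K[:2,2]
E
python3 - <<'E'
from h import *
g=cv2.imread("pics/top0.png").mean(2)
# plate edges: darkest pixel near predicted columns
def edge(f,rows,w):
    out=[]
    for r in rows:
        c=int(round(f(r)));s=g[r,c-3:c+4];k=np.clip(85-s,0,None)
        if k.sum()>10: out.append((c+(k*np.arange(-3,4)).sum()/k.sum(),r))
    return np.array(out)
R=edge(lambda r:261-(r-200)*5/40,range(190,252),3);L=edge(lambda r:223-(r-210)*4/30,range(190,245),3)
for e in(R,L):
    W=ray("top",e,.0)[:,:2]; vx,vy,x0,y0=cv2.fitLine(W.astype(np.float32),cv2.DIST_HUBER,0,.01,.01).ravel()
    s=np.sign(vx);print("edge",len(W),np.arctan2(vy*s,vx*s),x0,y0,"y at x=.55",y0+(.55-x0)*vy/vx)
def blob(mask):
    n,l,st,c=cv2.connectedComponentsWithStats(mask.astype(np.uint8)); 
    return l,st,c
m=np.zeros_like(g,bool);m[235:262,210:262]=g[235:262,210:262]>122
ct=cv2.findContours(m.astype(np.uint8),0,1)[0];ct=max(ct,key=cv2.contourArea);mm=cv2.moments(m.astype(np.uint8),True);bc=(mm['m10']/mm['m00'],mm['m01']/mm['m00'])
print("ballast px",bc,ray("top",bc,.026))
m=np.zeros_like(g,bool);m[215:240,222:252]=g[215:240,222:252]<60
ys,xs=np.where(m);print("grip blob",xs.min(),xs.max(),ys.min(),ys.max()); print(g[218:236,226:250].astype(int))
# mat
m=(g<35);m[:,:355]=0;m[:,430:]=0;m[:138]=0;m[262:]=0
ct=max(cv2.findContours(m.astype(np.uint8),0,1)[0],key=cv2.contourArea)
W=ray("top",ct.reshape(-1,2),.004)[:,:2].astype(np.float32);r=cv2.minAreaRect(W);b=cv2.boxPoints(r);print("mat",r,b)
j=np.zeros_like(g,bool);j[178:197,303:323]=g[178:197,303:323]>125;ys,xs=np.where(j);print("jar",ray("top",(xs.mean(),ys.mean()),.042))
E
```

```text
edge 57 -0.11388549 0.50931996 0.19484451 y at x=.55 0.1901915
edge 8 -0.117929 0.5081886 0.31852663 y at x=.55 0.31357285
ballast px (235.7751677852349, 247.6208053691275) [[0.4123 0.2662 0.026 ]]
grip blob 229 246 220 234
[[ 99  99  97  99  99  99 100  99 100  99  99 100 100  98  99  97  99  98
   99 100  98 100  99  99]
 [ 99  99  99 100 101 102 103 104 103 103 102 100 100 100  99  99  99  99
   99  98  99  98 100  99]
 [ 99  98  98 101  73  52  44  41  53  74  79  77  99 103 102 100 101  99
  100  99 100  99  99  99]
 [ 99  98  99 102  54  29  28  31  35  38  36  38  38  39  74 100 104 102
  100  99  99 101  99 100]
 [ 98  99 100 103  56  28  30  32  31  32  32  33  24   4  17  36  54  76
   98 100 100  99 100 100]
 [ 98  98 101  84  44  29  32  33  31  32  33  33  17   2   4   1   8  15
   95 105 102 100 101 100]
 [ 99 100 101  83  45  32  31  32  32  33  33  35  17   4   2   5   1   0
   51  56  52  94 101  99]
 [ 98 100 101  68  35  31  34  32  31  33  34  39  19   5   4   5   3  11
   46  50  44  94 101  99]
 [ 98  99 102  56  28  31  32  32  33  31  33  37  15   3   1   3   
[... 459 characters left out ...]
 32  32  32  33  35  36  20   4   4   5   4   0  47
   51  49  91 101 101 100]
 [100  99 100  56  22  23  30  34  33  37  36  16   6   1   4   2   1  47
   52  47  95 102 101  99]
 [ 99  99 100  99  98  80  52  27  22   9   8   0   0   3   0   0  10  46
   49  47  94 102 100 100]
 [ 99  99  99  99 101 100  99  99 100 101  82  44  33  25  12   8  16  43
   47  43  93 100  99 101]
 [ 98  98  99  98  99 100 100 101 101 102 101  99 100 100 102 101 100 100
  100  98 101 101 100 100]]
mat ((0.575951874256134, -0.26233917474746704), (0.15730737149715424, 0.36784520745277405), 83.14654541015625) [[ 0.384  -0.3185]
 [ 0.7492 -0.3624]
 [ 0.7679 -0.2062]
 [ 0.4027 -0.1623]]
jar [[0.6121 0.0104 0.042 ]]
```

Call:
{"method": "send_rows", "body": {"slide": [[-20,-15,5],[-60,-45,10],[-95,-71,15],[-130,-97,20],[-168,-125,25],[-206,-154,30],[-244,-182,35],[-275,-205,40]], "roll": [0,0,0,0,0,0,0,0], "claw": [1,1,1,1,1,1,1,1], "force": 100}}

```text
t: 0.77
eef_pos: [0.3952, 0.3787, 0.1943]
tool_rot: [-0.0, 0.162, 0.987, -0.0]
contact_force: [1.3, 0.1, -1.3]
gripper_width: 0.999
grasp_force: 0.0
```

```bash
python3 - <<'E'
from h import *
o=bot.get_obs();print(o["t"],o["eef_pos"],o["tool_rot"],o["q"],o["joint_vel"])
E
```

```text
0.7667 [0.3952 0.3787 0.1943] [-0.0001  0.1616  0.9869 -0.0001] [-0.9609  0.308   0.1009  1.9068 -0.0382  0.9289  0.4044] [ 0.7043 -0.0755  0.1948  0.2731 -0.0691 -0.2043  0.9255]
```

Call:
{"method": "send_rows", "body": {"slide": [[-25,-18,5],[-50,-36,10],[-75,-55,15],[-90,-66,20],[-95,-71,25],[-95,-71,25],[-95,-71,25],[-95,-71,25]], "roll": [-2,-5,-8,-11,-12,-12,-12,-12], "claw": [1,1,1,1,1,1,1,1]}}

```text
t: 1.43
eef_pos: [0.4614, 0.2843, 0.1698]
tool_rot: [-0.0, 0.057, 0.998, 0.0]
contact_force: [0.3, 1.0, 0.5]
gripper_width: 1.001
grasp_force: 0.0
```

```bash
python3 - <<'E'
from h import *
for i in range(2):
    o=bot.get_obs();print(o["t"],o["eef_pos"],o["tool_rot"],o["joint_vel"],o["torque"],o["contact_force"])
    if i==0: im=bot.read_camera("top"); cv2.imwrite("pics/top1.png",im[:,:,::-1])
# grip top quad from the earlier picture at z=.125
print(ray("top",[(229.6,232.5),(237.9,232.8),(230.2,220.6),(238.2,221.2)],.125))
E
```

```text
1.4333 [0.4614 0.2843 0.1698] [-0.0001  0.0573  0.9984  0.0003] [-0.012  -0.0049 -0.0016 -0.006   0.0016  0.0023  0.0035] [-0.0481  0.0021  0.0327] [0.313  0.973  0.5104]
1.4833 [0.4613 0.2845 0.1699] [-0.0001  0.0569  0.9984  0.0003] [-0.0045 -0.0027  0.0031 -0.0015  0.002   0.0003  0.0038] [-0.0057  0.0445 -0.003 ] [-0.5829  0.3704 -0.6137]
[[0.4588 0.27   0.125 ]
 [0.4576 0.2441 0.125 ]
 [0.4959 0.2686 0.125 ]
 [0.4939 0.2435 0.125 ]]
```

Call:
{"method": "send_rows", "body": {"slide": [[-12,-16,0],[-18.6,-24.5,0],[-18.6,-24.5,0],[-18.6,-24.5,20],[-18.6,-24.5,50],[-18.6,-24.5,75],[-18.6,-24.5,88],[-18.6,-24.5,91]], "roll": [0,0,0,0,0,0,0,0], "claw": [1,1,1,1,1,1,1,1]}}

```text
t: 2.15
eef_pos: [0.4756, 0.2566, 0.0762]
tool_rot: [-0.002, 0.057, 0.998, -0.001]
contact_force: [0.1, 0.4, 0.1]
gripper_width: 0.998
grasp_force: 0.0
```

Call:
{"method": "send_rows", "body": {"slide": [[0,0,0],[0,0,0],[0,0,0],[0,0,0],[0,0,0],[0,0,0],[0,0,0],[0,0,0]], "roll": [0,0,0,0,0,0,0,0], "claw": [0.7,0.5,0.3,0.1,0,0,0,0], "force": 100}}

```text
t: 2.82
eef_pos: [0.4783, 0.2573, 0.0799]
tool_rot: [0.001, 0.058, 0.998, 0.001]
contact_force: [-0.9, 0.6, 4.7]
gripper_width: 0.316
grasp_force: 99.6
```

```bash
python3 - <<'E'
from h import *
o=bot.get_obs();print(o["t"],o["eef_pos"],o["tool_rot"],o["torque"],o["contact_force"],o["gripper_width"],o["grasp_force"])
for n in("side","top"):
    im=bot.read_camera(n); cv2.imwrite(f"pics/{n}2.png",im[:,:,::-1])
a=cv2.imread("pics/side2.png")[60:260,200:360];b=cv2.imread("pics/top2.png")[130:265,190:300]
a=cv2.resize(a,(400,500));b=cv2.resize(b,(400,491));b=cv2.copyMakeBorder(b,0,9,0,0,0);cv2.imwrite("pics/c2.png",np.hstack([a,b]))
E
```

```text
2.8167 [0.4783 0.2573 0.0799] [0.0008 0.0577 0.9983 0.0008] [-0.1028  0.2161 -0.0229] [-0.8638  0.6121  4.6585] 0.31623321016755007 99.59517359733582
```

View pics/c2.png

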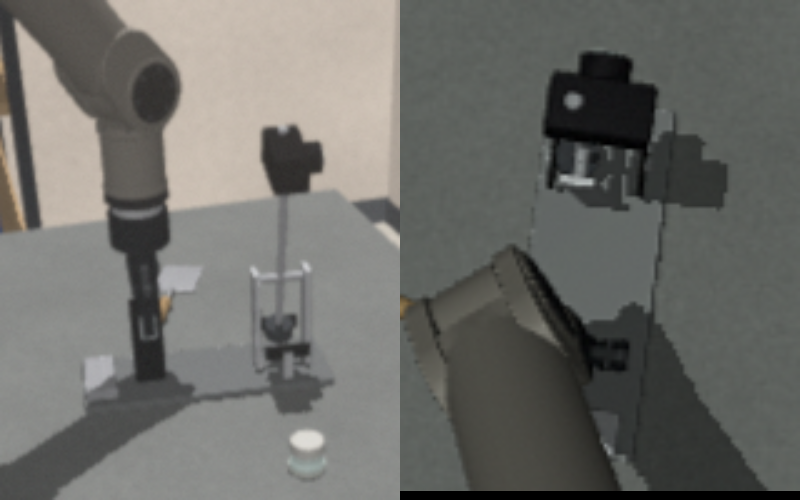

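Call:
{"method": "send_rows", "body": {"slide": [[0,0,-4],[0,0,-14],[0,0,-27],[0,0,-42],[0,0,-57],[0,0,-70],[0,0,-80],[0,0,-85]], "roll": [0,0,0,0,0,0,0,0], "claw": [0,0,0,0,0,0,0,0], "force": 100}}

```text
t: 3.58
eef_pos: [0.4775, 0.2565, 0.1648]
tool_rot: [0.0, 0.058, 0.998, 0.0]
contact_force: [0.6, 0.5, -7.6]
gripper_width: 0.312
grasp_force: 99.4
```

```bash
cat > m.py <<'E'
from h import *
from scipy.optimize import minimize_scalar
from scipy.ndimage import map_coordinates
def frame(o):
    w,a,b,c=o["tool_rot"]; yaw=2*np.arctan2(b,a)-np.pi   # stand x = -tool x
    return np.array(o["eef_pos"])-[0,0,.0795],(yaw+np.pi)%(2*np.pi)-np.pi
def mastpt(o,th,p):
    org,yaw=frame(o); x,y,z=p
    P=np.array([.18+x, y*np.cos(th)-z*np.sin(th), .14+z*np.cos(th)+y*np.sin(th)])
    # positive theta leans to -y
    P[1]=y*np.cos(th)-z*np.sin(th); P[2]=.14+z*np.cos(th)+y*np.sin(th)*1
    c,s=np.cos(yaw),np.sin(yaw); return org+[c*P[0]-s*P[1],s*P[0]+c*P[1],P[2]]
def dot(im,guess,r=4):
    g=im.mean(2); c,rw=np.round(guess).astype(int)
    s=g[rw-r:rw+r+1,c-r:c+r+1]; yy,xx=np.mgrid[rw-r:rw+r+1,c-r:c+r+1]
    return g,s,yy,xx
E
python3 - <<'E'
from m import *
o=bot.get_obs();print(o["t"],o["eef_pos"],o["tool_rot"],o["torque"],o["contact_force"],frame(o))
im=bot.read_camera("top");cv2.imwrite("pics/top3.png",im[:,:,::-1])
for f,gs in(("top0",(238,157)),):
    g=cv2.imread(f"pics/{f}.png").mean(2); print(g[150:166,228:264].astype(int))
g=im.mean(2); s=g[130:175,215:265]; yx=np.argwhere((s>80)); 
ph=proj("top",mastpt(o,.22,(0,0,.205)))[0];print("pred top centre",ph)
r,c=np.round(ph).astype(int);print(r,c);print(g[c-9:c+9,r-16:r+14].astype(int))
E
```

```text
3.5833 [0.4775 0.2565 0.1648] [0.0002 0.0578 0.9983 0.0002] [ 0.1489  0.3883 -0.0202] [ 0.5739  0.5194 -7.6151] (array([0.4775, 0.2565, 0.0853]), np.float64(-0.1156320063628713))
[[ 90  93  94  79  39  18  25  24  30  27  36  16   8  13  14  20  22  21
   16  16  14  12   8  10   4  62  90  93  89  91  91  89  88  87  88  88]
 [ 93  93  96  56  19  17  20  19  19  17  22  18  16  16  16  14  13  11
    9  12  11   6   9  11   0  65  91  95  92  93  92  90  89  85  87  85]
 [ 93  93  97  45  14  19  22  23  22  19  19  21  21  20  20  21  19  19
   18  19  16  15  12   8   3  48  72  75  94  96  95  96  92  89  88  88]
 [ 93  95  80  33  15  21  21  21  19  20  21  23  21  21  20  19  17  20
   20  21  19  18  18  21  18  19  25  22  29  27  37  52  88  94  90  90]
 [ 95  98  80  37  16  22  21  17  17  19  17  19  19  22  21  20  21  21
   18  21  20  19  19  19  18  18  18  18  16  17  18  18  48  85  91  91]
 [ 93  97  64  26  19  21  19  17  63  69  49  23  19  20  21  22  21  19
   20  20  21  20  20  18  17  18  19  18  19  18  17  10  19  80  91  90]
 [ 91  96  53  16  20  21  
[... 3058 characters left out ...]
 24  23  21  23  22  22
   22  23  23  20  20  23  23  20  19  20  22  21]
 [ 19  24  25  23  24  25  24  22  25  24  24  21  22  22  24  22  24  23
   24  22  21  22  22  21  21  20  22  21  21  19]
 [ 14  19  23  24  24  26  25  26  24  25  24  21  24  23  23  23  24  23
   23  23  23  22  24  22  23  22  21  20  22  21]
 [  3   7   8  13  16  16  18  19  18  22  22  24  24  25  25  23  23  23
   23  23  22  20  23  23  20  22  21  23  20  20]
 [  0   2   6   4   6   2   4   8  10  12  14  16  16  15  17  18  21  23
   24  23  25  25  21  23  23  21  20  22  19  17]
 [  0   0   3   3   4   5   3   3   2   5   3   4   4   5   6   7  13  11
   18  15  17  19  20  20  22  24  24  22  22  17]]
```

```bash
cat > m.py <<'E'
from h import *
import json,os,sys
from scipy.optimize import minimize_scalar,least_squares,lsq_linear
A,C,G,FR,TAU=5.70,.864,1.437,.0494,.025
DOT=[-.0032,.0207,.207]
def frame(o):
    w,a,b,c=o["tool_rot"]; yaw=2*np.arctan2(b,a)-np.pi   # stand x = -tool x
    return np.array(o["eef_pos"])-[0,0,.0795],(yaw+np.pi)%(2*np.pi)-np.pi
def mastpt(o,th,p):
    org,yaw=frame(o); x,y,z=p   # positive lean goes to -y
    P=[.18+x, y*np.cos(th)-z*np.sin(th), .14+z*np.cos(th)+y*np.sin(th)]
    c,s=np.cos(yaw),np.sin(yaw); return org+[c*P[0]-s*P[1],s*P[0]+c*P[1],P[2]]
def dot(im,o):   # bright spot with a dark ring, near the curve the lean allows
    g=im.mean(2).astype(np.float32); cur=proj("top",[mastpt(o,t,DOT) for t in np.linspace(-.26,.26,27)])
    n,l,st,ce=cv2.connectedComponentsWithStats((g>60).astype(np.uint8)); best=None
    for i in range(1,n):
        if not 6<=st[i,4]<=40: continue
        d=np.hypot(*(cur-ce[i]).T).min()
        if d<7 and (best is None or d<best[0]): best=(d,ce[i])
    if best is None: return None
    x,y=np.round(best[1]).astype(int); yy,xx=np.mgrid[y-4:y+5,x-4:x+5]; w=np.clip(g[y-4:y+5,x-4:x+5]-35,0,None)
    return np.array([(w*xx).sum(),(w*yy).sum()])/w.sum()
def lean(px,o):
    f=lambda t:np.hypot(*(proj("top",mastpt(o,t,DOT))[0]-px))
    r=minimize_scalar(f,bounds=(-.27,.27),method="bounded"); return r.x,r.fun
H=1/480
def sim(th,om,segs,b=0,G=G,A=A,stops=True,fr=FR,v0=0,every=None):
    """segs: list of (duration, velocity). returns th,om at the end of each segment"""
    out=[];v=v0
    for T,vc in segs:
        for _ in range(int(round(T/H))):
            a=(vc-v)/TAU; v+=a*H
            om+=H*(A*(th-b)-C*om+G*a-fr*np.tanh(om/.01)); th+=H*om
            if stops and abs(th)>.22: th=np.sign(th)*.22; om=-.1*om if om*th>0 else om
        out.append((th,om))
    return out
E
python3 - <<'E'
from m import *
o=bot.get_obs(); g=cv2.imread("pics/top3.png")
import m
for k in range(3):
    px=dot(g,o); z=mastpt(o,.22,m.DOT)[2]; W=ray("top",px,z)[0]; org,yaw=frame(o)
    d=W-org; c,s=np.cos(yaw),np.sin(yaw); X=c*d[0]+s*d[1]-.18; Y=-s*d[0]+c*d[1]
    m.DOT[:2]=[X,(Y+m.DOT[2]*np.sin(.22))/np.cos(.22)]
print("px",px,"DOT",m.DOT,lean(px,o))
px0=dot(cv2.imread("pics/top0.png"),dict(o,eef_pos=[.4775,.2570,.0795]));print(px0,lean(px0,dict(o,eef_pos=[.4775,.2570,.0795])))
r=1/12
def launch(v2,**k):
    S=[(r,.1),(r,.22),(r,.22),(r,-.06)]+[(r,-v2)]*4+[(.1,0)]
    return sim(.22,0,S,**k)
from scipy.optimize import brentq
for n in (1,):
    f=lambda v:(lambda e:e[1]+2.86*e[0])(launch(v)[-1])
    for v in(.3,.34,.38,.42,.46): print(v,np.array(launch(v)).ravel())
for k in(dict(G=G*1.1),dict(G=G*.9),dict(A=A*1.12),dict(b=.03)): print(k,np.array(launch(.42,**k)[-1]))
E
```

```text
px [232.1936 150.8335] DOT [np.float64(0.0005099654522676411), np.float64(0.021988232176970105), 0.207] (np.float64(0.2200000014042848), np.float64(5.7226694653870454e-05))
[237.2525 157.2581] (np.float64(0.21768467898936714), np.float64(0.0456657423232641))
0.3 [ 0.22   -0.0003  0.22   -0.0003  0.22   -0.0002  0.2005 -0.2691  0.1616
 -0.4912  0.1246 -0.3978  0.0951 -0.3162  0.0716 -0.2522  0.0816  0.2035]
0.34 [ 0.22   -0.0003  0.22   -0.0003  0.22   -0.0002  0.2005 -0.2691  0.1582
 -0.5447  0.1167 -0.4518  0.0826 -0.3712  0.0544 -0.3101  0.0627  0.1936]
0.38 [ 0.22   -0.0003  0.22   -0.0003  0.22   -0.0002  0.2005 -0.2691  0.1547
 -0.5982  0.1087 -0.5058  0.0702 -0.4261  0.0373 -0.368   0.0439  0.1838]
0.42 [ 0.22   -0.0003  0.22   -0.0003  0.22   -0.0002  0.2005 -0.2691  0.1513
 -0.6517  0.1008 -0.5598  0.0577 -0.4811  0.0201 -0.4259  0.025   0.1739]
0.46 [ 0.22   -0.0003  0.22   -0.0003  0.22   -0.0002  0.2005 -0.2691  0.1479
 -0.7052  0.0929 -0.6138  0.0452 -0.536   0.003  -0.4838  0.0061  0.164 ]
{'G': 1.5807000000000002} [-0.0115  0.1236]
{'G': 1.2933000000000001} [0.0615 0.2243]
{'A': 6.384000000000001} [0.0384 0.2159]
{'b': 0.03} [0.0026 0.0844]
```

```bash
sed -i 's/^DOT=.*/DOT=[.0005,.0220,.207]/' m.py; python3 - <<'E'
from m import *
r=1/12
def launch(y,**k):
    y=np.r_[0,y]/1000; return sim(.22,0,[(r,v) for v in np.diff(y)*12]+[(.1,0)],**k)
for v2 in(28,30,32,34):
    y=[12,37,32]; y=y+[32-v2*i for i in range(1,6)]; e=launch(y)
    print(y,np.round([q[0] for q in e],3),"om",e[-1][1],"eta",e[-1][1]+2.86*e[-1][0])
    print([ (lambda q:round(q[1]+2.86*q[0],3))(launch(y,**k)[-1]) for k in(dict(G=G*1.1),dict(G=G*.9),dict(A=A*1.12),dict(A=A*.88),dict(b=.03))])
E
cat >> m.py <<'E'
R=1/12
def plan(th,om,b,y0,goal,ncall=4,vmax=.42,pause=.1,wy=.06,wv=.25,AA=A,GG=G):
    """linear planner: lateral row velocities for ncall calls of 8 rows with pauses; th,om = state now"""
    segs=[];idx=[]
    for c in range(ncall):
        for i in range(8): segs.append(R); idx.append(len(segs)-1)
        segs.append(pause)
    n=len(idx)
    def run(t,o,u):
        s=np.zeros(len(segs)); s[idx]=u
        return np.array(sim(t,o,list(zip(segs,s)),0,GG,AA,False,0))
    f0=run(th-b,om,np.zeros(n)); M=np.stack([run(0,0,e)-0 for e in np.eye(n)],2)  # seg,2,n
    lam=-C/2+np.sqrt(C*C/4+AA); mu=lam+C
    L=np.tril(np.ones((n,n)))*R
    D=np.eye(n)-np.eye(n,k=-1)
    rows=[M[:,0]/.03,(M[-1:,1]+mu*M[-1:,0])/.01,L/wy,D/wv]
    rhs=[-f0[:,0]/.03,-(f0[-1:,1]+mu*f0[-1:,0])/.01,np.full(n,(goal-y0)/wy),np.zeros(n)]
    s=lsq_linear(np.vstack(rows),np.concatenate(rhs),(-vmax,vmax)); u=s.x
    return np.cumsum(u)*R*1000,f0+0+M@u
E
```

```text
[12, 37, 32, 4, -24, -52, -80, -108] [ 0.22   0.22   0.194  0.144  0.094  0.052  0.014 -0.019 -0.021] om 0.07347574049106226 eta 0.01310921237178149
[np.float64(-0.194), np.float64(0.224), np.float64(0.101), np.float64(-0.068), np.float64(-0.179)]
[12, 37, 32, 2, -28, -58, -88, -118] [ 0.22   0.22   0.194  0.142  0.089  0.044  0.004 -0.033 -0.036] om 0.06324105089982905 eta -0.03919600731850492
[np.float64(-0.251), np.float64(0.176), np.float64(0.045), np.float64(-0.116), np.float64(-0.232)]
[12, 37, 32, 0, -32, -64, -96, -128] [ 0.22   0.22   0.194  0.139  0.085  0.037 -0.006 -0.046 -0.051] om 0.05302405832220665 eta -0.09148384560114504
[np.float64(-0.309), np.float64(0.129), np.float64(-0.011), np.float64(-0.164), np.float64(-0.284)]
[12, 37, 32, -2, -36, -70, -104, -138] [ 0.22   0.22   0.194  0.137  0.08   0.029 -0.016 -0.059 -0.065] om 0.042835722874525764 eta -0.1437423842947982
[np.float64(-0.367), np.float64(0.082), np.float64(-0.068), np.float64(-0.212), np.float64(-0.337)]
```

Call:
{"method": "send_rows", "body": {"slide": [[0,12,0],[0,37,0],[0,32,0],[0,4,0],[0,-24,0],[0,-52,0],[0,-80,0],[0,-108,0]], "roll": [0,0,0,0,0,0,0,0], "claw": [0,0,0,0,0,0,0,0]}}

```text
t: 4.3
eef_pos: [0.4642, 0.1487, 0.1627]
tool_rot: [-0.001, 0.057, 0.998, -0.0]
contact_force: [0.1, -0.3, -8.3]
gripper_width: 0.318
grasp_force: 100.8
```

```bash
cat > cycle.py <<'E'
# usage: cycle.py goal_y npics [rows sent last, mm...]   log: events ["r",[8 mm]] / ["m",theta]  (.05 s each)
from m import *
import time
goal,npic=float(sys.argv[1]),int(sys.argv[2]); sent=[float(v) for v in sys.argv[3:11]]
F="log.json"; D=json.load(open(F)) if os.path.exists(F) else {"ev":[],"y":0.,"b":0.,"G":G,"A":A,"win":0}
D["ev"].append(["r",sent]); D["y"]+=sent[-1]/1000
for i in range(npic):
    o=bot.get_obs(); im=bot.read_camera("top"); px=dot(im,o)
    th=lean(px,o) if px is not None else (None,0); D["ev"].append(["m",th[0]]); print("meas",th,px,np.array(o["eef_pos"]),frame(o)[1])
cv2.imwrite("pics/last.png",im[:,:,::-1])
# window: last 4 row-calls
ri=[i for i,e in enumerate(D["ev"]) if e[0]=="r"]; first=len(ri)<=4; ev=D["ev"] if first else D["ev"][ri[-4]:]
segs=[];mi=[];mt=[]
for k,v in ev:
    if k=="r": segs+=[(R,x*12/1000) for x in np.diff(np.r_[0,v])]
    else:
        if v is not None: mi.append(len(segs)-1);mt.append(v)
        segs.append((.05,0.))
mt=np.array(mt)
if not first:  # start the window at the pause picture that precedes it
    pass
th0=.22 if first else D["st"][str(ri[-4])][0]; om0=0 if first else D["st"][str(ri[-4])][1]
s0=np.array([.002,.01]) if first else np.array([.02,.06])
def unpack(p): return th0+p[0]*s0[0],om0+p[1]*s0[1],D["b"]+p[2]*.02,D["G"]+p[3]*.10,D["A"]+p[4]*.4
def res(p):
    t,w,b,g,a=unpack(p); S=np.array(sim(t,w,segs,b,g,a))
    return np.r_[(S[mi,0]-mt)/.005,p]
f=least_squares(res,np.zeros(5),diff_step=1e-3,max_nfev=12,loss="linear"); t,w,b,g,a=unpack(f.x)
S=np.array(sim(t,w,segs,b,g,a)); th,om=S[-1]
print("fit resid",np.round(S[mi,0]-mt,4),"b %.4f G %.3f A %.2f"%(b,g,a)); print("state th %.4f om %.4f  y %.3f t %.2f"%(th,om,D["y"],bot.get_obs()["t"]))
D.setdefault("st",{})[str(len(D["ev"]))]=[th,om]; 
if len(ri)<6: D["Gn"],D["An"],D["bn"]=g,a,b
D["b"]+=.3*(b-D["b"]); D["G"]+=.3*(g-D["G"]); D["A"]+=.3*(a-D["A"])
json.dump(D,open(F,"w"))
y,P=plan(th,om,b,D["y"],goal,AA=a,GG=g,pause=.05*npic)
print("rows",np.round(y[:16]).astype(int).tolist(),"final y",D["y"]+y[-1]/1000); print("pred th",np.round(P[:18,0]+b,3))
E
python3 cycle.py -0.2 2 12 37 32 4 -24 -52 -80 -108
```

```text
meas (np.float64(-0.04938684247877249), np.float64(0.44773299610336814)) [252.9677 153.3086] [0.4642 0.1487 0.1627] -0.11425929012494329
meas (np.float64(-0.04691445266044621), np.float64(0.45283021320903544)) [256.6133 153.7006] [0.4632 0.1412 0.1623] -0.12129155293727356
fit resid [ 0.0056 -0.0045] b 0.0020 G 1.517 A 5.64
state th -0.0507 om 0.0230  y -0.108 t 4.40
rows [35, 68, 80, 80, 73, 67, 60, 52, 38, 26, 17, 9, 1, -6, -13, -21] final y -0.20926487717200612
pred th [-0.012  0.034  0.056  0.057  0.048  0.039  0.031  0.024  0.028  0.02
  0.01   0.003 -0.    -0.002 -0.003 -0.005 -0.008 -0.   ]
```

```bash
sed -i 's/wy=.06,wv=.25/wy=.15,wv=.10/' m.py; python3 - <<'E'
from m import *
D=json.load(open("log.json"));print(D["b"],D["G"])
for goal in(-.1,-.2):
    y,P=plan(-.0507,.0230,.002,-.108,goal,GG=1.50,AA=5.65)
    print("rows",np.round(y[:16]).astype(int).tolist(),-.108+y[-1]/1000);print(np.round(P[:18,0],3))
print(bot.get_obs()["eef_pos"])
E
```

```text
0.0005963251567006814 1.460943202208499
rows [14, 30, 43, 53, 59, 63, 65, 67, 67, 67, 67, 67, 66, 66, 65, 64] -0.061812232965444774
[-0.037 -0.017  0.     0.011  0.016  0.018  0.017  0.016  0.013  0.011
  0.01   0.008  0.007  0.006  0.005  0.004  0.003  0.004]
rows [17, 36, 51, 62, 68, 70, 70, 68, 65, 61, 58, 54, 50, 46, 41, 36] -0.13941337308199073
[-0.034 -0.009  0.011  0.023  0.029  0.029  0.027  0.023  0.022  0.019
  0.016  0.013  0.01   0.008  0.006  0.004  0.001  0.005]
[0.4636 0.1437 0.1623]
```

Call:
{"method": "send_rows", "body": {"slide": [[0,17,0],[0,36,0],[0,51,0],[0,61,0],[0,67,0],[0,69,0],[0,69,0],[0,67,0]], "roll": [0,0,0,0,0,0,0,0], "claw": [0,0,0,0,0,0,0,0]}}

```text
t: 5.07
eef_pos: [0.4727, 0.2154, 0.1634]
tool_rot: [-0.0, 0.058, 0.998, -0.0]
contact_force: [-0.1, 0.8, -7.5]
gripper_width: 0.316
grasp_force: 101.5
```

```bash
python3 cycle.py -0.2 2 17 36 51 61 67 69 69 67
```

```text
meas (np.float64(0.07855105764062076), np.float64(0.24266505444181333)) [237.0158 151.2549] [0.4727 0.2154 0.1634] -0.11548746607559712
meas (np.float64(0.0834845377153048), np.float64(0.2940613676283349)) [237.9173 151.2555] [0.4727 0.2143 0.1634] -0.11663642414272646
fit resid [ 0.0056 -0.0031 -0.0003 -0.    ] b -0.0140 G 1.559 A 5.67
state th 0.0903 om 0.1475  y -0.041 t 5.17
rows [-35, -70, -105, -140, -172, -199, -221, -239, -253, -264, -272, -279, -286, -291, -296, -301] final y -0.3648683366945595
pred th [ 0.065  0.031  0.001 -0.026 -0.049 -0.064 -0.073 -0.077 -0.058 -0.054
 -0.054 -0.052 -0.049 -0.046 -0.043 -0.041 -0.04  -0.032]
```

Call:
{"method": "send_rows", "body": {"slide": [[0,-35,0],[0,-70,0],[0,-105,0],[0,-140,0],[0,-172,0],[0,-199,0],[0,-221,0],[0,-239,0]], "roll": [0,0,0,0,0,0,0,0], "claw": [0,0,0,0,0,0,0,0]}}

```text
t: 5.83
eef_pos: [0.4444, -0.0246, 0.1639]
tool_rot: [0.0, 0.059, 0.998, -0.0]
contact_force: [0.3, -0.3, -8.6]
gripper_width: 0.316
grasp_force: 102.3
```

```bash
python3 cycle.py -0.35 2 -35 -70 -105 -140 -172 -199 -221 -239
```

```text
meas (np.float64(-0.06567426263694416), np.float64(0.19562672478843413)) [320.0171 160.5706] [ 0.4444 -0.0246  0.1639] -0.11891896775178745
meas (np.float64(-0.05151219504921556), np.float64(0.14362199480123725)) [322.7943 160.9258] [ 0.4438 -0.0281  0.1638] -0.12258882824237594
fit resid [ 0.0051 -0.0037  0.      0.0004  0.0024 -0.0023] b -0.0148 G 1.562 A 5.66
state th -0.0395 om 0.2858  y -0.280 t 5.93
rows [-13, -31, -50, -66, -81, -93, -105, -115, -123, -130, -136, -140, -145, -148, -152, -155] final y -0.4520096374125369
pred th [-0.032 -0.036 -0.042 -0.048 -0.051 -0.053 -0.053 -0.054 -0.041 -0.039
 -0.039 -0.038 -0.036 -0.035 -0.033 -0.032 -0.031 -0.026]
```

Call:
{"method": "send_rows", "body": {"slide": [[0,-13,0],[0,-31,0],[0,-49,0],[0,-66,0],[0,-81,0],[0,-93,0],[0,-105,0],[0,-115,0]], "roll": [0,0,0,0,0,0,0,0], "claw": [0,0,0,0,0,0,0,0]}}

```text
t: 6.6
eef_pos: [0.4318, -0.1367, 0.1638]
tool_rot: [0.0, 0.058, 0.998, -0.0]
contact_force: [0.6, -0.6, -7.4]
gripper_width: 0.315
grasp_force: 102.6
```

```bash
python3 cycle.py -0.45 2 -13 -31 -49 -66 -81 -93 -105 -115
```

```text
meas (np.float64(-0.07579153366470856), np.float64(0.07736073186118181)) [363.1563 165.2786] [ 0.4318 -0.1367  0.1638] -0.11634216653435514
meas (np.float64(-0.07091102345073476), np.float64(0.004861528528281756)) [364.5068 165.4957] [ 0.4314 -0.1388  0.1639] -0.11853544163731522
fit resid [ 0.0068 -0.0019  0.0006  0.0009 -0.0004 -0.0057  0.0016 -0.0003] b -0.0107 G 1.564 A 5.94
state th -0.0661 om 0.0967  y -0.395 t 6.70
rows [10, 21, 30, 34, 35, 35, 33, 30, 27, 23, 20, 17, 14, 11, 8, 5] final y -0.43171550912264306
pred th [-0.048 -0.028 -0.012 -0.003  0.     0.001 -0.001 -0.003 -0.002 -0.003
 -0.005 -0.007 -0.008 -0.009 -0.01  -0.011 -0.013 -0.01 ]
```

Call:
{"method": "send_rows", "body": {"slide": [[-2,10,0],[-6,21,0],[-12,30,0],[-18,34,0],[-24,35,0],[-30,35,0],[-36,33,0],[-40,30,0]], "roll": [0,0,0,0,0,0,0,0], "claw": [0,0,0,0,0,0,0,0]}}

```text
t: 7.37
eef_pos: [0.4763, -0.111, 0.1637]
tool_rot: [0.0, 0.058, 0.998, -0.0]
contact_force: [0.4, -0.3, -7.8]
gripper_width: 0.311
grasp_force: 102.6
```

```bash
python3 cycle.py -0.48 2 10 21 30 34 35 35 33 30
```

```text
meas (np.float64(-0.05158342744826022), np.float64(0.04881350233069357)) [354.6537 148.3916] [ 0.4763 -0.111   0.1637] -0.1153451338843432
meas (np.float64(-0.05696322237367741), np.float64(0.0749702877274108)) [354.7407 148.0472] [ 0.4768 -0.1121  0.1638] -0.11648180261413454
fit resid [ 0.0001  0.      0.0042 -0.0018 -0.0017 -0.0048 -0.0019 -0.0019] b -0.0065 G 1.485 A 5.93
state th -0.0637 om -0.1007  y -0.365 t 7.47
rows [29, 64, 94, 116, 131, 139, 143, 144, 143, 140, 136, 132, 127, 121, 115, 108] final y -0.361560114794056
pred th [-0.042 -0.007  0.024  0.043  0.052  0.053  0.049  0.044  0.037  0.032
  0.027  0.022  0.017  0.013  0.009  0.005  0.001  0.005]
```

```bash
python3 - <<'E'
s=open("m.py").read()
a=s.index("def sim"); b=s.index("R=1/12")
s=s[:a]+'''W,Z=15.,1.
def sim(th,om,segs,b=0,G=G,A=A,stops=True,fr=FR,kick=None):
    """segs: (duration, commanded velocity); hand follows with velocity feed-forward, 2nd order"""
    out=[];e=v=0.
    for i,(T,vc) in enumerate(segs):
        if kick is not None: om+=kick[i]
        for _ in range(int(round(T/H))):
            a=W*W*e+2*Z*W*(vc-v); v+=a*H; e+=H*(vc-v)
            om+=H*(A*(th-b)-C*om+G*a-fr*np.tanh(om/.01)); th+=H*om
            if stops and abs(th)>.22: th=np.sign(th)*.22; om=-.1*om if om*th>0 else om
        out.append((th,om))
    return out
'''+s[b:]
open("m.py","w").write(s)
E
python3 - <<'E'
import m; from m import *
D=json.load(open("log.json")); segs=[];mi=[];mt=[];ki=[]
for k,v in D["ev"]:
    if k=="r":
        ki.append(len(segs)); segs+=[(R,x*12/1000) for x in np.diff(np.r_[0,v])]
    else: mi.append(len(segs)-1);mt.append(v);segs.append((.05,0.))
ki=ki[1:];n=len(ki)
def res(p):
    kick=np.zeros(len(segs)); kick[ki]=p[4:4+n]*.02; m.C=.864*(1+.2*p[3])
    S=np.array(sim(.22,0,segs,p[0]*.02,1.437*(1+.08*p[1]),5.7*(1+.08*p[2]),kick=kick)); return np.r_[(S[mi,0]-mt)/.004,p]
for m.W,m.Z in((10,1),(15,1),(22,1),(40,1),(15,.6)):
    f=least_squares(res,np.zeros(4+n),diff_step=1e-3,max_nfev=25); r=f.fun
    print(m.W,m.Z,"cost",f.cost,"p",np.round(f.x,2),np.round(r[:len(mi)]*.004,4))
E
```

```text
10 1 cost 7.1105708484744845 p [-0.24  0.59  0.87 -0.43  0.2   1.17 -0.52 -0.67] [ 0.0086 -0.0058  0.0037  0.0023  0.0022 -0.0051  0.001  -0.0035  0.0012
 -0.0004]
15 1 cost 2.8364587357889937 p [-0.33  0.12  0.49  0.62  0.44 -0.06 -0.06 -0.47] [ 0.006  -0.0033 -0.     -0.0008  0.0032 -0.0026  0.0006 -0.0026  0.0003
  0.0002]
22 1 cost 2.1607735834296644 p [-0.38  0.15  0.52  1.05  0.38 -0.39  0.03 -0.34] [ 0.004  -0.0014 -0.0012 -0.0014  0.0028 -0.0014 -0.0005 -0.0025  0.
  0.0006]
40 1 cost 3.3877485043908404 p [-0.42  0.37 -0.17  1.41 -0.15 -0.53 -0.16 -0.32] [ 0.0037  0.0035  0.001   0.0013 -0.0001 -0.0015 -0.0037 -0.004   0.0002
  0.0018]
15 0.6 cost 4.174427704355331 p [-0.3   0.03  0.47  1.02  0.3  -0.3  -0.02 -0.35] [ 0.0065 -0.0049 -0.0004 -0.0015  0.0041 -0.0033  0.0014 -0.0029  0.0004
  0.    ]
```

```bash
sed -i 's/^W,Z=15.,1./W,Z=18.,1./; s/^A,C,G,FR,TAU=.*/A,C,G,FR=5.93,1.0,1.455,.0494/' m.py
sed -i 's/^D\["ev"\].append(\["r",sent\]).*/if sent: D["ev"].append(["r",sent]); D["y"]+=sent[-1]\/1000/; s/^cv2.imwrite.*/if npic: cv2.imwrite("pics\/last.png",im[:,:,::-1])/; s/p\[2\]\*.02/p[2]*.008/; s/p\[3\]\*.10/p[3]*.05/; s/p\[4\]\*.4/p[4]*.25/; s/pause=.05\*npic/pause=.1/' cycle.py
python3 - <<'E'
import json;D=json.load(open("log.json"));D["G"],D["A"],D["b"]=1.455,5.93,-.007;json.dump(D,open("log.json","w"))
E
sed -i 's/first=len(ri)<=4; ev=D\["ev"\] if first/first=len(ri)<=5; ev=D["ev"] if first/' cycle.py
python3 cycle.py -0.48 0;  python3 cycle.py -0.36 0|grep -A1 rows
```

```text
fit resid [ 0.0058 -0.0016 -0.0022 -0.0027  0.0033 -0.0018 -0.0005 -0.0034  0.0003
  0.0006] b -0.0073 G 1.449 A 6.04
state th -0.0606 om -0.0850  y -0.365 t 7.47
rows [27, 58, 86, 106, 120, 128, 133, 134, 133, 130, 127, 122, 117, 112, 105, 98] final y -0.36195177307643794
pred th [-0.039 -0.002  0.026  0.043  0.048  0.048  0.044  0.038  0.031  0.027
  0.022  0.017  0.013  0.009  0.005  0.001 -0.003  0.002]
rows [23, 51, 76, 95, 110, 120, 127, 133, 136, 138, 139, 139, 138, 137, 136, 134] final y -0.27055567524958984
pred th [-0.043 -0.012  0.013  0.027  0.034  0.034  0.033  0.03   0.021  0.018
```

Call:
{"method": "send_rows", "body": {"slide": [[0,27,0],[0,58,0],[0,86,0],[0,106,0],[0,120,0],[0,128,0],[0,133,0],[0,134,0]], "roll": [0,0,0,0,0,0,0,0], "claw": [0,0,0,0,0,0,0,0]}}

```text
t: 8.13
eef_pos: [0.4907, 0.0227, 0.1636]
tool_rot: [-0.0, 0.058, 0.998, -0.0]
contact_force: [0.2, -0.3, -7.8]
gripper_width: 0.317
grasp_force: 102.9
```

```bash
python3 cycle.py -0.35 2 27 58 86 106 120 128 133 134
```

```text
meas (np.float64(0.012158310146743706), np.float64(0.18420370439923792)) [307.3507 143.3896] [0.4907 0.0227 0.1636] -0.11524940976385079
meas (np.float64(0.0036934631742630295), np.float64(0.22666921905033433)) [306.9463 143.2973] [0.4906 0.0221 0.1636] -0.11597992317417782
fit resid [ 0.0047 -0.0004  0.0004 -0.0025 -0.0017 -0.0018 -0.0005  0.0013] b -0.0049 G 1.449 A 5.99
state th -0.0012 om -0.1174  y -0.231 t 8.23
rows [12, 26, 39, 49, 55, 59, 61, 61, 59, 57, 53, 50, 46, 41, 36, 31] final y -0.27087946621706455
pred th [ 0.003  0.015  0.025  0.031  0.032  0.03   0.027  0.024  0.02   0.018
  0.014  0.011  0.008  0.005  0.003 -0.    -0.003  0.001]
```

Call:
{"method": "send_rows", "body": {"slide": [[0,12,0],[0,26,0],[0,39,0],[0,49,0],[0,55,0],[0,59,0],[0,61,0],[0,61,0]], "roll": [0,0,0,0,0,0,0,0], "claw": [0,0,0,0,0,0,0,0]}}

```text
t: 8.9
eef_pos: [0.4978, 0.083, 0.1636]
tool_rot: [-0.0, 0.058, 0.998, -0.0]
contact_force: [1.1, -0.5, -8.0]
gripper_width: 0.315
grasp_force: 102.9
```

```bash
python3 cycle.py -0.35 2 12 26 39 49 55 59 61 61
```

```text
meas (np.float64(0.011617973162402677), np.float64(0.16603353998253534)) [283.6605 140.821 ] [0.4978 0.083  0.1636] -0.11554806958196417
meas (np.float64(0.008248883599378759), np.float64(0.20780357984521586)) [283.5826 140.7768] [0.4977 0.0826 0.1636] -0.11594415713752104
fit resid [ 0.0011 -0.0016  0.0001 -0.0001 -0.0013  0.0001 -0.      0.0003] b -0.0022 G 1.451 A 6.00
state th 0.0060 om -0.0449  y -0.170 t 9.00
rows [7, 14, 19, 22, 23, 22, 19, 14, 9, 2, -4, -10, -16, -23, -30, -38] final y -0.29401294207247086
pred th [ 0.01   0.018  0.024  0.026  0.025  0.023  0.02   0.015  0.017  0.015
  0.011  0.007  0.004  0.002 -0.001 -0.003 -0.007  0.   ]
```

```bash
for g in -0.5 -0.7; do python3 cycle.py $g 0 | grep -A3 rows; done
```

```text
rows [11, 23, 32, 36, 36, 32, 26, 17, 6, -6, -18, -30, -42, -54, -67, -81] final y -0.4071929530885233
pred th [ 0.015  0.03   0.041  0.045  0.044  0.04   0.034  0.026  0.031  0.027
  0.019  0.012  0.007  0.003 -0.001 -0.006 -0.011  0.002]
rows [17, 36, 49, 54, 53, 47, 35, 20, 2, -18, -37, -56, -75, -95, -116, -139] final y -0.5582052299267561
pred th [ 0.022  0.047  0.064  0.071  0.07   0.063  0.052  0.04   0.049  0.043
  0.03   0.019  0.011  0.005 -0.001 -0.009 -0.018  0.003]
```

Use the first plan, with the forward part still to come.

Call:
{"method": "send_rows", "body": {"slide": [[0,11,0],[0,23,0],[0,32,0],[0,36,0],[0,36,0],[0,32,0],[0,26,0],[0,17,0]], "roll": [0,0,0,0,0,0,0,0], "claw": [0,0,0,0,0,0,0,0]}}

```text
t: 9.67
eef_pos: [0.4996, 0.0993, 0.1635]
tool_rot: [-0.0, 0.058, 0.998, -0.0]
contact_force: [0.7, -1.3, -8.3]
gripper_width: 0.314
grasp_force: 102.9
```

```bash
python3 cycle.py -0.55 2 11 23 32 36 36 32 26 17
```

```text
meas (np.float64(0.013648679311543252), np.float64(0.24019861389589986)) [277.4431 140.1182] [0.4996 0.0993 0.1635] -0.11521838570444443
meas (np.float64(0.014493176852598105), np.float64(0.22579967805329482)) [278.9895 140.2588] [0.4992 0.0961 0.1635] -0.1185520621745888
fit resid [ 0.0002  0.0001 -0.0005  0.0008 -0.0009 -0.0009  0.0009 -0.0004] b -0.0009 G 1.453 A 5.99
state th 0.0174 om 0.0754  y -0.153 t 9.77
rows [0, -1, -6, -14, -24, -36, -50, -66, -82, -98, -114, -129, -143, -158, -173, -189] final y -0.5061847213134973
pred th [ 0.024  0.029  0.031  0.029  0.025  0.02   0.013  0.005  0.018  0.016
  0.007  0.001 -0.004 -0.007 -0.01  -0.014 -0.019 -0.003]
```

Call:
{"method": "send_rows", "body": {"slide": [[-2,0,0],[-4,-1,0],[-7,-6,0],[-10,-14,0],[-13,-24,0],[-16,-36,0],[-18,-50,0],[-20,-66,0]], "roll": [0,0,0,0,0,0,0,0], "claw": [0,0,0,0,0,0,0,0]}}

```text
t: 10.43
eef_pos: [0.5122, 0.0309, 0.1636]
tool_rot: [0.0, 0.058, 0.998, -0.0]
contact_force: [1.1, 0.3, -8.1]
gripper_width: 0.313
grasp_force: 102.9
```

```bash
python3 cycle.py -0.55 2 0 -1 -6 -14 -24 -36 -50 -66
```

```text
meas (np.float64(0.010054705897779436), np.float64(0.20138605995329298)) [303.9285 135.1113] [0.5122 0.0309 0.1636] -0.11525602562873916
meas (np.float64(0.018263401446381396), np.float64(0.18291857347979862)) [306.8111 135.2788] [0.5119 0.0261 0.1636] -0.12016125519391041
fit resid [-0.0017 -0.0003 -0.0015 -0.0014  0.0033  0.0024  0.0013 -0.0023] b -0.0023 G 1.449 A 6.01
state th 0.0269 om 0.2296  y -0.219 t 10.53
rows [-17, -41, -66, -89, -111, -131, -151, -170, -188, -204, -219, -232, -244, -256, -268, -280] final y -0.6042939682955459
pred th [ 0.027  0.013 -0.002 -0.013 -0.021 -0.026 -0.03  -0.035 -0.014 -0.012
 -0.019 -0.022 -0.023 -0.023 -0.023 -0.025 -0.027 -0.013]
```

Call:
{"method": "send_rows", "body": {"slide": [[-2,-17,0],[-4,-41,0],[-7,-66,0],[-10,-89,0],[-13,-111,0],[-16,-131,0],[-18,-151,0],[-20,-170,0]], "roll": [0,0,0,0,0,0,0,0], "claw": [0,0,0,0,0,0,0,0]}}

```text
t: 11.2
eef_pos: [0.512, -0.1408, 0.1636]
tool_rot: [-0.0, 0.058, 0.998, -0.0]
contact_force: [0.7, -0.2, -8.3]
gripper_width: 0.314
grasp_force: 102.9
```

```bash
python3 cycle.py -0.5 2 -17 -41 -66 -89 -111 -131 -151 -170; python3 cycle.py -0.45 0|grep -A1 rows
```

```text
meas (np.float64(-0.02675202401234163), np.float64(0.11171601646494492)) [368.1332 134.6056] [ 0.512  -0.1408  0.1636] -0.11602923953564614
meas (np.float64(-0.013481347327586334), np.float64(0.07873881316447323)) [371.5692 134.8478] [ 0.5116 -0.1459  0.1639] -0.12093884365402774
fit resid [-0.0028 -0.0027  0.0021  0.0012  0.0033  0.0002  0.002  -0.0026] b -0.0046 G 1.445 A 6.01
state th -0.0008 om 0.3117  y -0.389 t 11.30
rows [-23, -53, -83, -108, -130, -149, -165, -179, -190, -199, -206, -212, -217, -221, -224, -227] final y -0.619622583610302
pred th [-0.001 -0.02  -0.038 -0.05  -0.055 -0.057 -0.057 -0.057 -0.039 -0.035
 -0.036 -0.035 -0.033 -0.03  -0.028 -0.026 -0.024 -0.019]
rows [-24, -56, -87, -113, -135, -152, -167, -180, -189, -196, -202, -205, -208, -210, -212, -213] final y -0.5814813526862396
pred th [-0.003 -0.024 -0.044 -0.056 -0.062 -0.063 -0.062 -0.061 -0.043 -0.039
```

Call:
{"method": "send_rows", "body": {"slide": [[0,-24,0],[0,-56,0],[0,-87,0],[0,-113,0],[0,-135,0],[0,-152,0],[0,-167,0],[0,-180,0]], "roll": [0,0,0,0,0,0,0,0], "claw": [0,0,0,0,0,0,0,0]}}

```text
t: 11.97
eef_pos: [0.491, -0.3192, 0.1634]
tool_rot: [-0.0, 0.058, 0.998, -0.0]
contact_force: [-0.1, 0.4, -7.6]
gripper_width: 0.317
grasp_force: 102.9
```

```bash
python3 cycle.py -0.5 2 -24 -56 -87 -113 -135 -152 -167 -180; python3 cycle.py -0.45 0|grep -A1 rows
```

```text
meas (np.float64(-0.06910065828893053), np.float64(0.19069370747533973)) [434.5758 141.9051] [ 0.491  -0.3192  0.1634] -0.11611009243327297
meas (np.float64(-0.06024185413976949), np.float64(0.10521368019550328)) [436.7561 142.25  ] [ 0.4904 -0.3223  0.1638] -0.11881480639880859
fit resid [ 0.0005 -0.0004  0.0019 -0.0011  0.0024 -0.0018  0.0014 -0.0015] b -0.0067 G 1.449 A 6.00
state th -0.0521 om 0.1883  y -0.569 t 12.07
rows [-3, -9, -14, -20, -24, -28, -31, -33, -34, -34, -33, -32, -31, -29, -27, -25] final y -0.5578318466678476
pred th [-0.042 -0.037 -0.035 -0.034 -0.033 -0.031 -0.03  -0.028 -0.024 -0.022
 -0.021 -0.019 -0.017 -0.016 -0.014 -0.012 -0.01  -0.012]
rows [-5, -12, -19, -24, -29, -32, -34, -34, -33, -31, -29, -26, -23, -19, -15, -11] final y -0.5202499155951358
pred th [-0.043 -0.041 -0.041 -0.04  -0.039 -0.037 -0.035 -0.032 -0.029 -0.026
```

Call:
{"method": "send_rows", "body": {"slide": [[0,-5,0],[0,-12,0],[0,-19,0],[0,-24,0],[0,-29,0],[0,-32,0],[0,-34,0],[0,-34,0]], "roll": [0,0,0,0,0,0,0,0], "claw": [0,0,0,0,0,0,0,0]}}

```text
t: 12.73
eef_pos: [0.4875, -0.3521, 0.1636]
tool_rot: [-0.0, 0.058, 0.998, -0.0]
contact_force: [0.5, -0.4, -7.8]
gripper_width: 0.313
grasp_force: 102.9
```

```bash
python3 cycle.py -0.45 2 -5 -12 -19 -24 -29 -32 -34 -34; python3 cycle.py -0.35 0|grep -A1 rows
python3 - <<'E'
from m import *
g=cv2.imread("pics/last.png").mean(2)
# mat near (short) edge and stand plate seen together
c=cv2.imread("pics/last.png")[90:290,340:500]; cv2.imwrite("pics/c5.png",cv2.resize(c,(480,600)))
E
```

```text
meas (np.float64(-0.05170413020493027), np.float64(0.14852430115040557)) [448.9229 143.3033] [ 0.4875 -0.3521  0.1636] -0.11597649621470385
meas (np.float64(-0.05068582488599097), np.float64(0.09092665542213763)) [448.7852 143.3407] [ 0.4876 -0.3516  0.1636] -0.11559697653582335
fit resid [ 0.0016 -0.0013  0.0025 -0.0018  0.0011 -0.0019  0.0008 -0.0005] b -0.0065 G 1.448 A 6.01
state th -0.0521 om -0.0240  y -0.603 t 12.83
rows [11, 25, 39, 50, 60, 69, 77, 84, 92, 98, 104, 109, 114, 119, 124, 129] final y -0.43065652712895297
pred th [-0.043 -0.027 -0.014 -0.005 -0.     0.003  0.004  0.006 -0.002 -0.003
 -0.     0.001  0.001  0.001  0.002  0.002  0.003 -0.002]
rows [8, 19, 31, 41, 52, 62, 72, 83, 94, 104, 114, 122, 131, 140, 149, 158] final y -0.35467070476754653
pred th [-0.046 -0.035 -0.025 -0.018 -0.013 -0.009 -0.005 -0.001 -0.011 -0.011
```

View pics/c5.png

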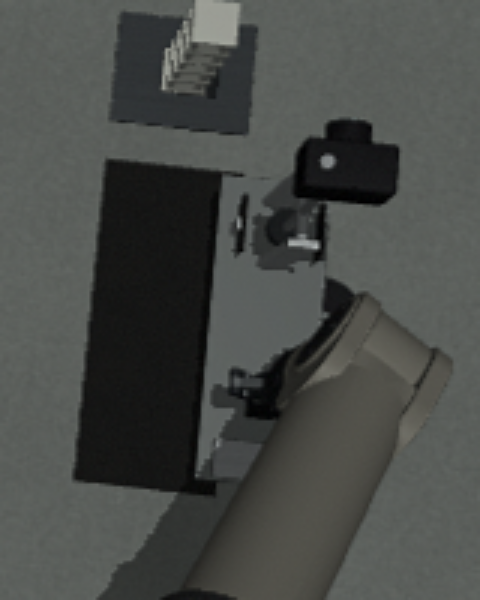

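Call:
{"method": "send_rows", "body": {"slide": [[0,11,0],[0,25,0],[0,39,0],[0,50,0],[0,60,0],[0,69,0],[0,77,0],[-2,84,0]], "roll": [0,0,0,0,0,0,0,0], "claw": [0,0,0,0,0,0,0,0]}}

```text
t: 13.5
eef_pos: [0.4991, -0.2674, 0.1637]
tool_rot: [-0.0, 0.058, 0.998, 0.0]
contact_force: [0.2, 0.6, -8.1]
gripper_width: 0.313
grasp_force: 102.9
```

```bash
python3 cycle.py -0.504 2 11 25 39 50 60 69 77 84; python3 cycle.py -0.53 0|grep -A1 rows;  python3 cycle.py -0.47 0|grep -A1 rows
```

```text
meas (np.float64(-0.018742255443117598), np.float64(0.06508941843510034)) [418.351  139.3409] [ 0.4991 -0.2674  0.1637] -0.11528380457870924
meas (np.float64(-0.025993671679127698), np.float64(0.12067990565862391)) [416.9692 138.8146] [ 0.5003 -0.2658  0.1636] -0.11340357687486025
fit resid [ 0.0029 -0.0012  0.002  -0.001  -0.0013 -0.0029 -0.0002  0.0012] b -0.0045 G 1.443 A 6.02
state th -0.0331 om -0.1701  y -0.519 t 13.60
rows [22, 50, 75, 96, 112, 124, 133, 141, 146, 150, 152, 153, 153, 153, 152, 151] final y -0.4020838464778406
pred th [-0.023  0.002  0.023  0.036  0.041  0.042  0.04   0.038  0.027  0.023
  0.022  0.019  0.017  0.014  0.011  0.009  0.006  0.006]
rows [23, 51, 77, 98, 114, 126, 135, 141, 146, 148, 149, 149, 149, 147, 146, 143] final y -0.42202030691347603
pred th [-0.022  0.004  0.026  0.039  0.044  0.045  0.043  0.04   0.029  0.025
rows [21, 48, 72, 93, 109, 122, 132, 141, 147, 152, 155, 157, 159, 160, 161, 161] final y -0.3762773664584167
pred th [-0.024 -0.001  0.019  0.031  0.037  0.038  0.037  0.036  0.024  0.02
```

Call:
{"method": "send_rows", "body": {"slide": [[0,35,0],[0,70,0],[0,97,0],[0,113,0],[0,121,0],[0,127,0],[0,130,0],[0,132,0]], "roll": [0,0,0,0,0,0,0,0], "claw": [0,0,0,0,0,0,0,0]}}

```text
t: 14.27
eef_pos: [0.5145, -0.1384, 0.1637]
tool_rot: [0.0, 0.059, 0.998, -0.0]
contact_force: [-0.1, -0.2, -7.9]
gripper_width: 0.314
grasp_force: 103.3
```

```bash
python3 cycle.py -0.5 2 35 70 97 113 121 127 130 132; WY=.15 python3 cycle.py -0.45 0|grep -A2 rows
```

```text
meas (np.float64(0.015341695233231875), np.float64(0.20405399909872654)) [370.731  133.8488] [ 0.5145 -0.1384  0.1637] -0.11717576088322668
meas (np.float64(0.008752117636984011), np.float64(0.16392323942457823)) [370.0503 133.8423] [ 0.5145 -0.1381  0.1637] -0.11697387557705907
fit resid [ 0.0039  0.001   0.0002 -0.0015 -0.0036 -0.0028  0.0002  0.0012] b -0.0005 G 1.445 A 5.97
state th 0.0043 om -0.1089  y -0.387 t 14.37
rows [25, 45, 55, 59, 58, 55, 51, 45, 36, 27, 18, 11, 4, -4, -12, -21] final y -0.49373429105002975
pred th [ 0.023  0.047  0.057  0.054  0.047  0.04   0.033  0.026  0.027  0.022
  0.013  0.007  0.004  0.001 -0.001 -0.003 -0.007  0.   ]
rows [-35, -70, -105, -132, -150, -162, -171, -178, -183, -186, -188, -188, -189, -189, -189, -188] final y -0.5435448687155979
pred th [ 0.078  0.03  -0.009 -0.035 -0.046 -0.047 -0.045 -0.043 -0.033 -0.029
 -0.028 -0.025 -0.022 -0.02  -0.018 -0.016 -0.014 -0.013]
```

```bash
python3 - <<'E'
import json;D=json.load(open("log.json"));n=str(len(D["ev"]));print(D["b"],D["G"],D["A"],D["st"][n])
D["b"],D["G"],D["A"]=-.004,1.447,6.0;D["st"][n]=[.0043,-.1089];json.dump(D,open("log.json","w"))
E
sed -i 's/^json.dump.*/if npic: json.dump(D,open(F,"w"))/; s/max_nfev=12/max_nfev=40/' cycle.py
python3 cycle.py -0.5 0; WY=.15 python3 cycle.py -0.45 0
```

```text
-0.0034216431647098606 1.4421482378468204 6.007016852339704 [0.11594197776697895, -0.02292385281349824]
fit resid [0.0091 0.0068 0.0229 0.023  0.0863 0.0957 0.1571 0.166 ] b -0.0039 G 1.447 A 6.00
state th 0.1789 om 0.1040  y -0.387 t 14.37
rows [-35, -70, -105, -140, -175, -210, -245, -280, -315, -350, -385, -420, -455, -490, -525, -560] final y -1.5069999999999997
pred th [0.152 0.118 0.094 0.079 0.068 0.061 0.058 0.057 0.11  0.128 0.131 0.141
 0.157 0.179 0.207 0.241 0.282 0.392]
fit resid [0.0091 0.0068 0.0229 0.023  0.0863 0.0957 0.1571 0.166 ] b -0.0039 G 1.447 A 6.00
state th 0.1789 om 0.1040  y -0.387 t 14.37
rows [-35, -70, -105, -140, -175, -210, -245, -280, -315, -350, -385, -420, -455, -490, -525, -560] final y -1.5069999999999997
pred th [0.152 0.118 0.094 0.079 0.068 0.061 0.058 0.057 0.11  0.128 0.131 0.141
 0.157 0.179 0.207 0.241 0.282 0.392]
```

```bash
python3 - <<'E'
s=open("cycle.py").read()
a=s.index("f=least_squares"); b=s.index("; t,w,b,g,a=unpack(f.x)")
s=s[:a]+'''e=np.eye(5); f=min((least_squares(lambda p:res(p),x0+.003,diff_step=.02,max_nfev=25) for x0 in(0*e[0],.6*e[1],-.6*e[1])),key=lambda q:q.cost)'''+s[b:]
s=s.replace("segs,b,g,a))","segs,b,g,a,first))")
open("cycle.py","w").write(s)
E
time python3 cycle.py -0.5 0; WY=.15 python3 cycle.py -0.45 0|grep -A2 rows
```

```text
fit resid [ 0.0035  0.0007  0.     -0.0016 -0.0036 -0.0028  0.0003  0.0012] b -0.0004 G 1.449 A 5.93
state th 0.0042 om -0.1099  y -0.387 t 14.37
rows [25, 45, 56, 59, 59, 56, 52, 46, 37, 28, 20, 12, 5, -3, -11, -20] final y -0.4930952509345028
pred th [ 0.023  0.048  0.058  0.055  0.048  0.04   0.034  0.027  0.028  0.022
  0.013  0.008  0.004  0.002 -0.    -0.003 -0.007  0.001]
rows [14, 27, 36, 42, 45, 48, 50, 51, 51, 49, 48, 46, 44, 42, 39, 36] final y -0.39369383442927397
pred th [0.011 0.023 0.029 0.029 0.027 0.025 0.022 0.02  0.018 0.015 0.013 0.011
 0.009 0.007 0.006 0.004 0.002 0.004]
real	0m2.577s
user	0m3.166s
sys	0m0.116s
```

Call:
{"method": "send_rows", "body": {"slide": [[0,14,0],[0,27,0],[0,36,0],[0,42,0],[0,45,0],[0,48,0],[0,50,0],[0,51,0]], "roll": [0,0,0,0,0,0,0,0], "claw": [0,0,0,0,0,0,0,0]}}

```text
t: 15.03
eef_pos: [0.5204, -0.0869, 0.1636]
tool_rot: [0.0, 0.058, 0.998, -0.0]
contact_force: [-0.1, -0.2, -8.4]
gripper_width: 0.318
grasp_force: 103.3
```

```bash
python3 cycle.py -0.5 2 14 27 36 42 45 48 50 51; WY=.15 python3 cycle.py -0.5 0|grep -A2 rows
```

```text
meas (np.float64(0.017888505839247556), np.float64(0.1651467447748194)) [350.6318 131.7752] [ 0.5204 -0.0869  0.1636] -0.11587577168576635
meas (np.float64(0.016075391947039067), np.float64(0.24180941903849645)) [350.4021 131.6838] [ 0.5204 -0.0867  0.1636] -0.11565200377573426
fit resid [ 0.0012 -0.0003 -0.0023 -0.0016  0.0002  0.001  -0.0003  0.0002] b 0.0011 G 1.443 A 6.00
state th 0.0150 om -0.0221  y -0.336 t 15.13
rows [11, 18, 19, 16, 10, 4, -4, -13, -25, -36, -45, -54, -62, -69, -78, -87] final y -0.5032905046129056
pred th [ 0.025  0.037  0.039  0.035  0.03   0.024  0.018  0.012  0.018  0.013
  0.005  0.    -0.002 -0.004 -0.005 -0.007 -0.01  -0.002]
rows [4, 8, 8, 7, 4, 1, -3, -9, -16, -22, -28, -33, -39, -44, -51, -58] final y -0.4672145632357798
pred th [ 0.018  0.023  0.024  0.022  0.02   0.017  0.014  0.01   0.014  0.012
  0.007  0.005  0.003  0.002  0.001 -0.001 -0.004  0.002]
```

Call:
{"method": "send_rows", "body": {"slide": [[0,11,0],[0,18,0],[0,19,0],[0,16,0],[0,10,0],[0,4,0],[0,-4,0],[0,-13,0]], "roll": [0,0,0,0,0,0,0,0], "claw": [0,0,0,0,0,0,0,0]}}

```text
t: 15.8
eef_pos: [0.5187, -0.1008, 0.1637]
tool_rot: [-0.0, 0.058, 0.998, -0.0]
contact_force: [0.3, 0.5, -7.7]
gripper_width: 0.314
grasp_force: 103.3
```

```bash
python3 cycle.py -0.5 2 11 18 19 16 10 4 -4 -13; WY=.15 python3 cycle.py -0.5 0|grep -A2 rows
```

```text
meas (np.float64(0.004868651629174608), np.float64(0.1917989512979979)) [355.0738 132.2774] [ 0.5187 -0.1008  0.1637] -0.11614572137162682
meas (np.float64(0.008482545791623672), np.float64(0.15446248705238227)) [356.6022 132.503 ] [ 0.5182 -0.1035  0.1637] -0.11892639959927953
fit resid [-0.0015 -0.0008  0.0004  0.0012 -0.0013 -0.001   0.0015 -0.0009] b 0.0017 G 1.442 A 6.01
state th 0.0122 om 0.0988  y -0.349 t 15.90
rows [-7, -17, -26, -35, -43, -51, -60, -69, -79, -87, -94, -100, -105, -111, -116, -122] final y -0.5122943747246579
pred th [ 0.012  0.007  0.002 -0.001 -0.003 -0.004 -0.006 -0.01  -0.001 -0.002
 -0.007 -0.009 -0.009 -0.008 -0.008 -0.009 -0.01  -0.004]
rows [-8, -18, -27, -35, -42, -50, -58, -66, -75, -82, -88, -94, -99, -104, -110, -116] final y -0.5159273421421537
pred th [ 0.011  0.005  0.    -0.002 -0.003 -0.004 -0.005 -0.008 -0.    -0.001
 -0.004 -0.005 -0.005 -0.005 -0.005 -0.006 -0.008 -0.002]
```

Call:
{"method": "send_rows", "body": {"slide": [[0,-7,0],[0,-17,0],[0,-26,0],[0,-35,0],[0,-43,0],[0,-51,0],[0,-59,0],[0,-67,0]], "roll": [0,0,0,0,0,0,0,0], "claw": [0,0,0,0,0,0,0,0]}}

```text
t: 16.57
eef_pos: [0.5111, -0.1668, 0.1636]
tool_rot: [-0.0, 0.058, 0.998, 0.0]
contact_force: [0.4, -0.2, -8.5]
gripper_width: 0.313
grasp_force: 103.3
```

```bash
python3 cycle.py -0.5 2 -7 -17 -26 -35 -43 -51 -59 -67; WY=.15 python3 cycle.py -0.5 0|grep -A2 rows
```

```text
meas (np.float64(0.0069332665446411555), np.float64(0.14801146948719143)) [381.0395 135.0875] [ 0.5111 -0.1668  0.1636] -0.11542267589601529
meas (np.float64(0.013184513364731153), np.float64(0.1538035142118683)) [382.562  135.2619] [ 0.5107 -0.169   0.1637] -0.11762091537826169
fit resid [-0.0008 -0.     -0.0021 -0.0017  0.0041  0.0021  0.0001 -0.0016] b -0.0003 G 1.446 A 5.99
state th 0.0190 om 0.1529  y -0.416 t 16.67
rows [-27, -52, -70, -81, -89, -96, -102, -107, -111, -113, -114, -115, -115, -116, -116, -116] final y -0.5164504261254153
pred th [ 0.002 -0.024 -0.038 -0.04  -0.037 -0.033 -0.031 -0.03  -0.022 -0.019
 -0.018 -0.016 -0.014 -0.012 -0.01  -0.009 -0.008 -0.007]
rows [-22, -45, -62, -74, -84, -92, -101, -109, -116, -121, -124, -127, -130, -133, -135, -138] final y -0.5604792726083813
pred th [ 0.007 -0.015 -0.027 -0.03  -0.029 -0.027 -0.026 -0.027 -0.018 -0.016
 -0.017 -0.016 -0.014 -0.013 -0.012 -0.011 -0.011 -0.008]
```

Call:
{"method": "send_rows", "body": {"slide": [[0,-27,0],[0,-52,0],[0,-70,0],[0,-81,0],[0,-89,0],[0,-96,0],[0,-102,0],[0,-107,0]], "roll": [0,0,0,0,0,0,0,0], "claw": [0,0,0,0,0,0,0,0]}}

```text
t: 17.33
eef_pos: [0.4992, -0.2718, 0.1635]
tool_rot: [-0.0, 0.057, 0.998, 0.0]
contact_force: [0.4, 0.4, -8.8]
gripper_width: 0.317
grasp_force: 103.6
```

```bash
WY=.05 python3 cycle.py -0.5 2 -27 -52 -70 -81 -89 -96 -102 -107; python3 cycle.py -0.5 0|grep -A2 rows
```

```text
meas (np.float64(-0.026688315360260687), np.float64(0.16659383774107528)) [419.3323 139.1779] [ 0.4992 -0.2718  0.1635] -0.11400768090544977
meas (np.float64(-0.02257060241401273), np.float64(0.11664780735969399)) [420.2976 139.3636] [ 0.4988 -0.2731  0.1636] -0.11537353879143275
fit resid [-0.0024 -0.0022  0.0034  0.0015  0.0013 -0.0002  0.0002 -0.0007] b -0.0018 G 1.444 A 5.97
state th -0.0189 om 0.0856  y -0.523 t 17.43
rows [-9, -16, -19, -20, -20, -19, -18, -16, -13, -10, -7, -5, -2, 0, 2, 4] final y -0.4996752385161021
pred th [-0.022 -0.027 -0.028 -0.026 -0.022 -0.018 -0.016 -0.013 -0.013 -0.01
 -0.006 -0.004 -0.002 -0.001 -0.001 -0.     0.    -0.002]
rows [-6, -11, -15, -17, -19, -19, -19, -19, -17, -16, -14, -12, -11, -9, -7, -5] final y -0.5045553282414421
pred th [-0.019 -0.022 -0.023 -0.021 -0.019 -0.017 -0.015 -0.014 -0.013 -0.011
 -0.008 -0.007 -0.005 -0.004 -0.004 -0.003 -0.002 -0.003]
```

Call:
{"method": "send_rows", "body": {"slide": [[0,-9,0],[0,-16,0],[0,-19,0],[0,-20,0],[0,-20,0],[-1,-19,0],[-1,-18,0],[-1,-16,0]], "roll": [0,0,0,0,0,0,0,0], "claw": [0,0,0,0,0,0,0,0]}}

```text
t: 18.1
eef_pos: [0.4982, -0.2879, 0.1636]
tool_rot: [0.0, 0.057, 0.998, 0.0]
contact_force: [-0.4, 0.6, -9.0]
gripper_width: 0.316
grasp_force: 103.6
```

```bash
WY=.05 python3 cycle.py -0.504 2 -9 -16 -19 -20 -20 -19 -18 -16; python3 cycle.py -0.504 0|grep -A2 rows
```

```text
meas (np.float64(-0.02202819655674207), np.float64(0.05863271178160808)) [426.0882 139.628 ] [ 0.4982 -0.2879  0.1636] -0.1149249198134048
meas (np.float64(-0.02359541484248828), np.float64(0.14923343107576184)) [425.6606 139.5137] [ 0.4983 -0.2873  0.1635] -0.11439312572305127
fit resid [ 0.0025  0.0005  0.0003 -0.0012 -0.0008 -0.0018 -0.      0.0007] b -0.0027 G 1.440 A 6.01
state th -0.0246 om -0.0383  y -0.539 t 18.20
rows [17, 32, 40, 44, 46, 48, 49, 50, 49, 49, 48, 48, 47, 47, 46, 45] final y -0.5026832317868869
pred th [-0.009  0.009  0.018  0.018  0.016  0.013  0.011  0.009  0.007  0.005
  0.003  0.002  0.001  0.    -0.001 -0.001 -0.002 -0.001]
rows [15, 29, 38, 43, 46, 48, 50, 52, 53, 53, 53, 53, 53, 52, 52, 52] final y -0.49765840063770195
pred th [-0.011  0.005  0.014  0.016  0.014  0.012  0.011  0.01   0.007  0.006
  0.005  0.004  0.003  0.002  0.001  0.    -0.    -0.   ]
```

Call:
{"method": "send_rows", "body": {"slide": [[0,17,0],[0,32,0],[0,40,0],[0,44,0],[0,46,0],[0,48,0],[0,49,0],[0,50,0]], "roll": [0,0,0,0,0,0,0,0], "claw": [0,0,0,0,0,0,0,0]}}

```text
t: 18.87
eef_pos: [0.5036, -0.2394, 0.1637]
tool_rot: [0.0, 0.058, 0.998, -0.0]
contact_force: [0.3, 0.2, -8.2]
gripper_width: 0.313
grasp_force: 103.6
```

```bash
WY=.05 python3 cycle.py -0.504 2 17 32 40 44 46 48 49 50; python3 cycle.py -0.504 0|grep -A2 rows
```

```text
meas (np.float64(-0.009403973874720322), np.float64(0.11152666997614459)) [408.2141 137.6876] [ 0.5036 -0.2394  0.1637] -0.11639102295843395
meas (np.float64(-0.011877743003968568), np.float64(0.12433389869104666)) [407.8658 137.6492] [ 0.5037 -0.2391  0.1636] -0.11616150628876598
fit resid [ 0.0019  0.0004  0.0004 -0.0007 -0.0024 -0.0019  0.0006  0.0005] b -0.0004 G 1.433 A 6.01
state th -0.0143 om -0.0579  y -0.489 t 18.97
rows [23, 41, 49, 52, 51, 50, 48, 45, 40, 34, 30, 26, 23, 20, 17, 13] final y -0.5048262765630714
pred th [ 0.006  0.029  0.038  0.036  0.03   0.024  0.019  0.015  0.015  0.011
  0.005  0.002 -0.    -0.001 -0.002 -0.003 -0.004 -0.001]
rows [18, 34, 44, 48, 50, 50, 50, 49, 46, 43, 41, 38, 35, 33, 30, 26] final y -0.4982179847375648
pred th [ 0.001  0.02   0.029  0.03   0.026  0.022  0.019  0.016  0.015  0.012
  0.009  0.006  0.004  0.003  0.002  0.001 -0.001  0.002]
```

```bash
cat > gfit.py <<'E'
import m; from m import *
D=json.load(open("log.json")); ev=D["ev"]; ri=[i for i,e in enumerate(ev) if e[0]=="r"]
wins=[]
for a,b in zip(ri,ri[1:]+[len(ev)]):
    segs=[(R,x*12/1000) for x in np.diff(np.r_[0,ev[a][1]])]; ms=[e[1] for e in ev[a+1:b]]
    wins.append((segs+[(.05,0.)]*len(ms),ms))
wins=wins[1:]; X0=np.array([D["st"][str(r)] for r in ri[1:]]+[D["st"][str(len(ev))]]).ravel(); n=len(wins)
names=["A","C","G","FR","W","Z"]; p0=np.array([6.,1.,1.445,.0494,18.,1.]); sg=np.array([.5,.3,.1,.02,8.,.3])
def run(S,p,s):
    m.C,m.W,m.Z=p[1],p[4],p[5]; return np.array(sim(s[0],s[1],S,p[6],p[2],p[0],False,p[3]))
def fun(z):
    p=np.r_[p0+sg*z[:6],z[6]*.01]; X=z[7:].reshape(-1,2); r=[z[:7]]
    for i,(S,ms) in enumerate(wins):
        o=run(S,p,X[i]); r.append((o[7:7+len(ms),0]-ms)/.002); r.append((o[-1]-X[i+1])/[.0015,.005])
    return np.concatenate(r)
J=np.zeros((7+n*4,7+2*(n+1)),int); J[:,:7]=1
for i in range(n): J[7+4*i:11+4*i,7+2*i:11+2*i]=1
f=least_squares(fun,np.r_[np.zeros(7),X0],jac_sparsity=J,diff_step=1e-3,max_nfev=30)
z=f.x; print("cost",f.cost,dict(zip(names,np.round(p0+sg*z[:6],4))),"b",z[6]*.01); r=f.fun[7:].reshape(-1,4); print("rms meas",r[:,:2].std()*.002,"cont",r[:,2].std()*.0015,r[:,3].std()*.005); print("last",z[-2:])
E
python3 gfit.py
```

```text
cost 5.5575417980825845 {'A': np.float64(6.3091), 'C': np.float64(1.2107), 'G': np.float64(1.5196), 'FR': np.float64(0.0526), 'W': np.float64(27.3103), 'Z': np.float64(0.9025)} b 0.0005649489252451639
rms meas 0.0008214730424163035 cont 0.00033326467679770403 0.0010534821454411417
last [-0.015  -0.0611]
```

```bash
sed -i 's/^A,C,G,FR=.*/A,C,G,FR=6.31,1.21,1.52,.0526/; s/^W,Z=.*/W,Z=27.3,.90/' m.py
python3 - <<'E'
s=open("m.py").read()
s=s.replace("def run(t,o,u):\n","def run(t,o,u,fr=0):\n").replace("0,GG,AA,False,0))","0,GG,AA,False,fr))")
a=s.index("    rhs=["); b=s.index("    return np.cumsum")
s=s[:a]+'''    K=np.vstack(rows); f=f0
    for it in range(6):   # fold the hinge friction in along the planned motion
        rhs=[-f[:,0]/.03,-(f[-1:,1]+mu*f[-1:,0])/.01,np.full(n,(goal-y0)/wy),np.zeros(n)]
        u=lsq_linear(K,np.concatenate(rhs),(-vmax,vmax)).x; nl=run(th-b,om,u,FR); f=.5*f+.5*(nl-M@u)
    f0=nl-M@u
'''+s[b:]
open("m.py","w").write(s)
c=open("cycle.py").read()
c=c.replace("p[2]*.008","p[2]*.002").replace("p[3]*.05","p[3]*.01").replace("p[4]*.25","p[4]*.05").replace("-mt)/.005","-mt)/.0015")
open("cycle.py","w").write(c)
import json;D=json.load(open("log.json"));D["G"],D["A"],D["b"]=1.52,6.31,.0006;D["st"][str(len(D["ev"]))]=[-.015,-.0611];json.dump(D,open("log.json","w"))
E
WY=.05 python3 cycle.py -0.504 0; WY=.05 WV=.3 python3 cycle.py -0.504 0|grep -A2 rows
```

```text
fit resid [ 0.001   0.0009  0.0005  0.     -0.0021 -0.002   0.0007  0.0004] b -0.0001 G 1.520 A 6.31
state th -0.0145 om -0.0584  y -0.489 t 18.97
rows [21, 39, 48, 51, 51, 50, 48, 46, 41, 36, 32, 28, 25, 21, 18, 14] final y -0.5044400004268331
pred th [ 0.009  0.03   0.035  0.032  0.026  0.021  0.017  0.013  0.013  0.008
  0.003  0.    -0.001 -0.002 -0.002 -0.003 -0.004  0.002]
rows [26, 42, 47, 48, 47, 46, 45, 43, 37, 32, 28, 25, 21, 18, 15, 11] final y -0.5031696098249763
pred th [ 0.015  0.034  0.035  0.029  0.022  0.018  0.015  0.013  0.014  0.008
  0.003  0.001 -0.    -0.    -0.    -0.    -0.001  0.004]
```

Call:
{"method": "send_rows", "body": {"slide": [[0,21,0],[0,39,0],[0,48,0],[0,51,0],[0,51,0],[0,50,0],[0,48,0],[0,46,0]], "roll": [0,0,0,0,0,0,0,0], "claw": [0,0,0,0,0,0,0,0]}}

```text
t: 19.63
eef_pos: [0.5088, -0.1945, 0.1637]
tool_rot: [0.0, 0.059, 0.998, -0.0]
contact_force: [-0.3, -0.7, -9.1]
gripper_width: 0.313
grasp_force: 103.6
```

```bash
WY=.05 python3 cycle.py -0.504 2 21 39 48 51 51 50 48 46; python3 gfit.py
```

```text
meas (np.float64(0.00538548127594884), np.float64(0.22628658342214686)) [391.865  135.8132] [ 0.5088 -0.1945  0.1637] -0.11707434785866333
meas (np.float64(0.0050717680172572945), np.float64(0.20927078131556318)) [392.0502 135.8482] [ 0.5087 -0.1949  0.1637] -0.1175958141671547
fit resid [ 0.001   0.0007 -0.0011 -0.001   0.0001 -0.0004  0.0004 -0.0002] b 0.0016 G 1.520 A 6.31
state th 0.0048 om -0.0010  y -0.443 t 19.73
rows [6, 9, 9, 7, 4, 0, -3, -8, -14, -20, -24, -28, -32, -35, -38, -42] final y -0.504780800780546
pred th [ 0.012  0.017  0.017  0.014  0.01   0.008  0.005  0.003  0.008  0.004
 -0.    -0.002 -0.002 -0.002 -0.001 -0.001 -0.001  0.004]
cost 5.639800400785986 {'A': np.float64(6.3106), 'C': np.float64(1.2176), 'G': np.float64(1.5205), 'FR': np.float64(0.052), 'W': np.float64(27.4512), 'Z': np.float64(0.8934)} b 0.000631561696480443
rms meas 0.0008014336606466567 cont 0.00032737789384830907 0.001047006933096176
last [0.0049 0.0004]
```

Call:
{"method": "send_rows", "body": {"slide": [[0,6,0],[0,9,0],[0,9,0],[0,7,0],[0,4,0],[0,0,0],[0,-3,0],[0,-8,0]], "roll": [0,0,0,0,0,0,0,0], "claw": [0,0,0,0,0,0,0,0]}}

```text
t: 20.4
eef_pos: [0.5081, -0.2013, 0.1636]
tool_rot: [-0.0, 0.058, 0.998, 0.0]
contact_force: [0.1, 0.2, -8.1]
gripper_width: 0.318
grasp_force: 103.6
```

```bash
WY=.05 python3 cycle.py -0.504 2 6 9 9 7 4 0 -3 -8;WY=.05 python3 cycle.py -0.52 0|grep -A2 rows
```

```text
meas (np.float64(0.00606055109702129), np.float64(0.2010903110255661)) [394.4637 136.089 ] [ 0.5081 -0.2013  0.1636] -0.11541611618875525
meas (np.float64(0.007131190580760872), np.float64(0.09304515172854187)) [395.2794 136.2967] [ 0.5078 -0.2029  0.1637] -0.11686005291047197
fit resid [-0.0014 -0.0013  0.0003 -0.0002  0.0016  0.0011 -0.0006 -0.0001] b 0.0015 G 1.519 A 6.31
state th 0.0104 om 0.0631  y -0.451 t 20.50
rows [-10, -19, -26, -32, -35, -39, -42, -45, -47, -49, -51, -52, -53, -54, -55, -55] final y -0.5039674253856546
pred th [ 0.003 -0.006 -0.009 -0.009 -0.008 -0.007 -0.006 -0.006 -0.001 -0.001
 -0.001 -0.001  0.     0.001  0.002  0.002  0.003  0.004]
rows [-8, -17, -25, -30, -35, -39, -43, -48, -52, -55, -58, -61, -63, -64, -66, -67] final y -0.5194666151589112
pred th [ 0.005 -0.003 -0.007 -0.007 -0.007 -0.006 -0.006 -0.006  0.    -0.001
 -0.002 -0.001 -0.     0.001  0.002  0.003  0.003  0.006]
```

Call:
{"method": "send_rows", "body": {"slide": [[0,-10,0],[0,-19,0],[0,-26,0],[0,-32,0],[0,-35,0],[0,-39,0],[0,-42,0],[0,-45,0]], "roll": [0,0,0,0,0,0,0,0], "claw": [0,0,0,0,0,0,0,0]}}

```text
t: 21.17
eef_pos: [0.503, -0.2457, 0.1636]
tool_rot: [-0.0, 0.058, 0.998, 0.0]
contact_force: [-0.4, 0.3, -7.7]
gripper_width: 0.313
grasp_force: 103.6
```

```bash
WY=.05 python3 cycle.py -0.504 2 -10 -19 -26 -32 -35 -39 -42 -45;WY=.1 python3 cycle.py -0.504 0|grep -A2 rows
```

```text
meas (np.float64(-0.001908028519170662), np.float64(0.1337914429586503)) [411.2045 137.9596] [ 0.503  -0.2457  0.1636] -0.11513391870634404
meas (np.float64(0.0005880302941400834), np.float64(0.13095047598416085)) [411.7676 138.0246] [ 0.5028 -0.2465  0.1637] -0.11579575252247531
fit resid [-0.0006 -0.0012  0.0008  0.0004  0.0004  0.0012 -0.0002 -0.0003] b -0.0000 G 1.519 A 6.31
state th 0.0034 om 0.0584  y -0.496 t 21.27
rows [-11, -20, -26, -29, -31, -32, -32, -32, -31, -29, -28, -26, -25, -23, -22, -20] final y -0.5054890083335247
pred th [-0.006 -0.016 -0.018 -0.017 -0.014 -0.012 -0.01  -0.008 -0.007 -0.005
 -0.004 -0.002 -0.002 -0.002 -0.002 -0.002 -0.002 -0.004]
rows [-8, -16, -22, -26, -29, -32, -34, -35, -36, -36, -36, -35, -35, -34, -33, -31] final y -0.5080009831689843
pred th [-0.003 -0.01  -0.012 -0.012 -0.011 -0.01  -0.009 -0.008 -0.006 -0.005
 -0.004 -0.003 -0.003 -0.002 -0.002 -0.001 -0.    -0.002]
```

Call:
{"method": "send_rows", "body": {"slide": [[0,-11,0],[0,-20,0],[0,-26,0],[0,-29,0],[0,-31,0],[0,-32,0],[0,-32,0],[0,-32,0]], "roll": [0,0,0,0,0,0,0,0], "claw": [0,0,0,0,0,0,0,0]}}

```text
t: 21.93
eef_pos: [0.4994, -0.277, 0.1636]
tool_rot: [-0.0, 0.057, 0.998, 0.0]
contact_force: [1.3, 0.0, -8.3]
gripper_width: 0.311
grasp_force: 103.6
```

```bash
WY=.05 python3 cycle.py -0.504 2 -11 -20 -26 -29 -31 -32 -32 -32;WY=.1 python3 cycle.py -0.504 0|grep -A2 rows; python3 gfit.py
```

```text
meas (np.float64(-0.010018081606889004), np.float64(0.10700859950083828)) [422.8023 139.2408] [ 0.4994 -0.277   0.1636] -0.11491588722304735
meas (np.float64(-0.00934143376997187), np.float64(0.13976027485716958)) [422.798  139.2051] [ 0.4994 -0.2769  0.1635] -0.1147156904420763
fit resid [-0.0002 -0.0004  0.0002  0.0011  0.     -0.0001  0.0001 -0.0002] b -0.0002 G 1.520 A 6.31
state th -0.0094 om 0.0006  y -0.528 t 22.03
rows [3, 6, 8, 10, 12, 13, 14, 16, 17, 19, 20, 21, 22, 23, 23, 24] final y -0.5068272802742081
pred th [-0.006 -0.002 -0.001 -0.    -0.001 -0.001 -0.001 -0.001 -0.004 -0.003
 -0.003 -0.004 -0.004 -0.005 -0.005 -0.006 -0.007 -0.009]
rows [3, 5, 8, 9, 11, 12, 14, 16, 17, 19, 20, 21, 22, 24, 25, 26] final y -0.505206664195312
pred th [-0.006 -0.003 -0.002 -0.001 -0.002 -0.002 -0.002 -0.002 -0.004 -0.004
 -0.004 -0.004 -0.005 -0.006 -0.006 -0.007 -0.008 -0.01 ]
cost 5.741206429219766 {'A': np.float64(6.334), 'C': np.float64(1.2096), 'G': np.float64(1.524), 'FR': np.float64(0.0527), 'W': np.float64(27.3683), 'Z': np.float64(0.8887)} b 0.000743850454983668
rms meas 0.0007556857537196473 cont 0.000304598811428613 0.000970312822936914
last [-0.0094 -0.0001]
```

Call:
{"method": "send_rows", "body": {"slide": [[0,3,0],[0,6,0],[0,8,0],[0,10,0],[0,12,0],[0,13,0],[0,14,0],[0,16,0]], "roll": [0,0,0,0,0,0,0,0], "claw": [0,0,0,0,0,0,0,0]}}

```text
t: 22.7
eef_pos: [0.5011, -0.2617, 0.1637]
tool_rot: [0.0, 0.058, 0.998, -0.0]
contact_force: [-0.5, -0.7, -7.8]
gripper_width: 0.314
grasp_force: 103.6
```

```bash
WY=.05 python3 cycle.py -0.504 2 3 6 8 10 12 13 14 16;WY=.1 python3 cycle.py -0.504 0|grep -A2 rows
```

```text
meas (np.float64(-0.004750047806474186), np.float64(0.11481907778610682)) [417.3153 138.6362] [ 0.5011 -0.2617  0.1637] -0.11581203208411361
meas (np.float64(-0.006270906281095328), np.float64(0.0646924168221089)) [416.8771 138.6524] [ 0.5012 -0.2611  0.1636] -0.11527109196422947
fit resid [ 0.0004  0.0013  0.     -0.0001 -0.0007 -0.0011  0.0001  0.0005] b 0.0001 G 1.519 A 6.31
state th -0.0075 om -0.0333  y -0.512 t 22.80
rows [9, 17, 22, 25, 26, 27, 27, 27, 26, 25, 23, 22, 21, 20, 19, 17] final y -0.503503566250603
pred th [0.002 0.011 0.013 0.012 0.01  0.008 0.007 0.006 0.005 0.004 0.002 0.001
 0.001 0.001 0.001 0.001 0.001 0.003]
rows [7, 14, 19, 22, 24, 26, 28, 29, 29, 29, 29, 29, 28, 28, 27, 26] final y -0.5001936741070215
pred th [-0.001  0.006  0.008  0.008  0.007  0.006  0.005  0.005  0.003  0.002
  0.002  0.001  0.    -0.    -0.001 -0.001 -0.002 -0.001]
```

Call:
{"method": "send_rows", "body": {"slide": [[0,9,0],[0,17,0],[0,22,0],[0,25,0],[0,26,0],[0,27,0],[0,27,0],[0,27,0]], "roll": [0,0,0,0,0,0,0,0], "claw": [0,0,0,0,0,0,0,0]}}

```text
t: 23.47
eef_pos: [0.5042, -0.235, 0.1637]
tool_rot: [0.0, 0.058, 0.998, -0.0]
contact_force: [-0.3, 0.3, -7.9]
gripper_width: 0.313
grasp_force: 103.6
```

```bash
WY=.05 python3 cycle.py -0.504 2 9 17 22 25 26 27 27 27;WY=.1 python3 cycle.py -0.504 0|grep -A2 rows
```

```text
meas (np.float64(0.00415616698005887), np.float64(0.09320684526300672)) [407.5532 137.6001] [ 0.5042 -0.235   0.1637] -0.11575473420983018
meas (np.float64(0.003352464611537899), np.float64(0.09145782943209033)) [407.5395 137.6051] [ 0.5041 -0.2351  0.1637] -0.11596093642616623
fit resid [ 0.0003  0.0002 -0.0004 -0.0008 -0.0003  0.0001 -0.      0.0002] b 0.0008 G 1.519 A 6.31
state th 0.0031 om -0.0066  y -0.485 t 23.57
rows [2, 3, 4, 3, 3, 2, 0, -1, -3, -5, -7, -8, -9, -11, -12, -13] final y -0.5036560525773494
pred th [0.005 0.006 0.006 0.005 0.004 0.003 0.003 0.002 0.003 0.002 0.001 0.001
 0.001 0.001 0.001 0.002 0.002 0.003]
rows [1, 2, 2, 2, 2, 2, 1, 0, -1, -2, -3, -4, -5, -6, -8, -9] final y -0.5056896791628751
pred th [0.004 0.004 0.004 0.004 0.003 0.003 0.003 0.002 0.003 0.002 0.002 0.001
 0.001 0.001 0.001 0.001 0.001 0.003]
```

Call:
{"method": "send_rows", "body": {"slide": [[0,0,0],[0,0,0],[0,0,0],[0,0,0],[0,0,0],[0,0,0],[0,0,0],[0,0,0]], "roll": [0,0,0,0,0,0,0,0], "claw": [0,0,0,0,0,0,0,0]}}

```text
t: 24.23
eef_pos: [0.5042, -0.2347, 0.1636]
tool_rot: [-0.0, 0.058, 0.998, 0.0]
contact_force: [0.7, -0.3, -8.1]
gripper_width: 0.314
grasp_force: 103.6
```

```bash
WY=.05 python3 cycle.py -0.504 2 0 0 0 0 0 0 0 0
```

```text
meas (np.float64(0.00427595482211004), np.float64(0.14662196466681987)) [407.4147 137.525 ] [ 0.5042 -0.2347  0.1636] -0.11538666722733337
meas (np.float64(0.00431169566180769), np.float64(0.15440781730239464)) [407.4161 137.5235] [ 0.5042 -0.2347  0.1636] -0.11537326711652929
fit resid [-0.0004 -0.0008 -0.0001  0.0002  0.0004  0.0006 -0.0003 -0.0002] b 0.0008 G 1.519 A 6.31
state th 0.0043 om 0.0030  y -0.485 t 24.33
rows [0, -1, -2, -3, -4, -6, -7, -8, -10, -11, -12, -14, -15, -15, -16, -17] final y -0.5017397826337354
pred th [0.004 0.004 0.003 0.003 0.003 0.003 0.003 0.003 0.004 0.004 0.003 0.004
 0.004 0.005 0.005 0.006 0.006 0.008]
```

Call:
{"method": "send_rows", "body": {"slide": [[0,0,0],[0,0,0],[0,0,0],[0,0,0],[0,0,0],[0,0,0],[0,0,0],[0,0,0]], "roll": [0,0,0,0,0,0,0,0], "claw": [0,0,0,0,0,0,0,0]}}

```text
t: 25.0
eef_pos: [0.5042, -0.2347, 0.1636]
tool_rot: [-0.0, 0.058, 0.998, 0.0]
contact_force: [1.1, 0.4, -8.8]
gripper_width: 0.314
grasp_force: 103.6
```

```bash
WY=.05 python3 cycle.py -0.504 2 0 0 0 0 0 0 0 0
```

```text
meas (np.float64(0.004551960631232929), np.float64(0.15500777475209035)) [407.435  137.5244] [ 0.5042 -0.2347  0.1636] -0.11537361909023902
meas (np.float64(0.00447807525838069), np.float64(0.15593768153762647)) [407.4356 137.528 ] [ 0.5042 -0.2347  0.1636] -0.11539999862110539
fit resid [ 0.      0.0004  0.0002  0.0004 -0.0012 -0.0011  0.0004  0.0006] b 0.0012 G 1.519 A 6.31
state th 0.0053 om 0.0036  y -0.485 t 25.10
rows [-1, -2, -4, -5, -6, -7, -8, -10, -11, -13, -14, -15, -16, -17, -17, -18] final y -0.5013356986258632
pred th [0.004 0.003 0.003 0.003 0.003 0.003 0.003 0.003 0.005 0.005 0.004 0.005
 0.005 0.006 0.007 0.007 0.008 0.01 ]
```

Call:
{"method": "send_rows", "body": {"slide": [[0,0,0],[0,0,0],[0,0,0],[0,0,0],[0,0,0],[0,0,0],[0,0,0],[0,0,0]], "roll": [0,0,0,0,0,0,0,0], "claw": [0,0,0,0,0,0,0,0]}}

```text
t: 25.77
eef_pos: [0.5042, -0.2347, 0.1636]
tool_rot: [0.0, 0.058, 0.998, -0.0]
contact_force: [0.3, 0.0, -7.7]
gripper_width: 0.315
grasp_force: 103.6
```

Call:
{"method": "send_rows", "body": {"slide": [[0,0,0],[0,0,0],[0,0,0],[0,0,0],[0,0,0],[0,0,0],[0,0,0],[0,0,0]], "roll": [0,0,0,0,0,0,0,0], "claw": [0,0,0,0,0,0,0,0]}}

```text
t: 26.43
eef_pos: [0.5042, -0.2347, 0.1636]
tool_rot: [-0.0, 0.058, 0.998, 0.0]
contact_force: [0.1, -0.3, -8.1]
gripper_width: 0.316
grasp_force: 103.6
```

```bash
WY=.05 python3 cycle.py -0.504 2 0 0 0 0 0 0 0 0
```

```text
meas (np.float64(0.004546678085571255), np.float64(0.15066589267316816)) [407.4377 137.53  ] [ 0.5042 -0.2347  0.1636] -0.11540589939044965
meas (np.float64(0.004705347030379029), np.float64(0.15718816248561268)) [407.4361 137.5238] [ 0.5042 -0.2346  0.1636] -0.1153630002464987
fit resid [ 0.0007  0.0009 -0.0012 -0.0012 -0.0008 -0.0006  0.0006  0.0006] b 0.0024 G 1.519 A 6.31
state th 0.0054 om 0.0026  y -0.485 t 26.53
rows [0, -1, -1, -2, -3, -4, -6, -7, -9, -10, -11, -13, -14, -15, -15, -16] final y -0.5021944008849671
pred th [0.006 0.005 0.005 0.004 0.004 0.004 0.004 0.004 0.005 0.005 0.004 0.004
 0.005 0.005 0.006 0.006 0.007 0.008]
```

Call:
{"method": "send_rows", "body": {"slide": [[0,0,0],[0,0,0],[0,0,0],[0,0,0],[0,0,0],[0,0,0],[0,0,0],[0,0,0]], "roll": [0,0,0,0,0,0,0,0], "claw": [0,0,0,0,0,0,0,0]}}

```text
t: 27.2
eef_pos: [0.5043, -0.2347, 0.1636]
tool_rot: [0.0, 0.058, 0.998, 0.0]
contact_force: [-0.5, -0.2, -7.6]
gripper_width: 0.321
grasp_force: 103.6
```

Call:
{"method": "send_rows", "body": {"slide": [[0,0,0],[0,0,0],[0,0,0],[0,0,0],[0,0,0],[0,0,0],[0,0,0],[0,0,0]], "roll": [0,0,0,0,0,0,0,0], "claw": [0,0,0,0,0,0,0,0]}}

```text
t: 27.87
eef_pos: [0.5042, -0.2347, 0.1636]
tool_rot: [-0.0, 0.058, 0.998, 0.0]
contact_force: [-0.4, -0.7, -8.2]
gripper_width: 0.32
grasp_force: 103.6
```

Call:
{"method": "send_rows", "body": {"slide": [[0,0,0],[0,0,0],[0,0,0],[0,0,0],[0,0,0],[0,0,0],[0,0,0],[0,0,0]], "roll": [0,0,0,0,0,0,0,0], "claw": [0,0,0,0,0,0,0,0]}}

```text
t: 28.53
eef_pos: [0.5043, -0.2347, 0.1636]
tool_rot: [0.0, 0.058, 0.998, -0.0]
contact_force: [0.9, 0.6, -8.1]
gripper_width: 0.312
grasp_force: 103.6
```

Call:
{"method": "send_rows", "body": {"slide": [[0,0,0],[0,0,0],[0,0,0],[0,0,0],[0,0,0],[0,0,0],[0,0,0],[0,0,0]], "roll": [0,0,0,0,0,0,0,0], "claw": [0,0,0,0,0,0,0,0]}}

```text
t: 29.2
eef_pos: [0.5042, -0.2347, 0.1636]
tool_rot: [0.0, 0.058, 0.998, 0.0]
contact_force: [-0.4, 0.0, -8.6]
gripper_width: 0.315
grasp_force: 103.6
```

```bash
WY=.05 python3 cycle.py -0.504 1 0 0 0 0 0 0 0 0 | head -3; python3 - <<'E'
import cv2
c=cv2.imread("pics/last.png")[80:290,340:500]; cv2.imwrite("pics/c6.png",cv2.resize(c,(457,600)))
E
```

```text
meas (np.float64(0.004391870191131665), np.float64(0.14640806864069103)) [407.4345 137.5333] [ 0.5042 -0.2347  0.1636] -0.11542037358475499
fit resid [-0.0003 -0.0004 -0.0005 -0.0004 -0.0002 -0.0003  0.0006] b 0.0038 G 1.519 A 6.31
state th 0.0050 om 0.0011  y -0.485 t 29.25
```

View pics/c6.png

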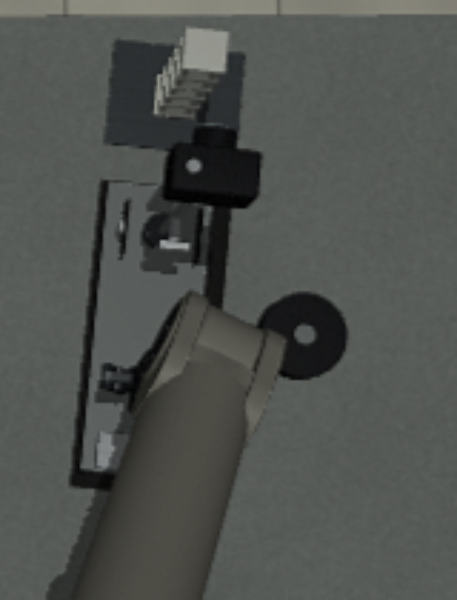

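Call:
{"method": "send_rows", "body": {"slide": [[0,0,2],[0,0,6],[0,0,12],[0,0,20],[0,0,28],[0,0,36],[0,0,44],[0,0,51]], "roll": [0,0,0,0,0,0,0,0], "claw": [0,0,0,0,0,0,0,0]}}

```text
t: 29.92
eef_pos: [0.5039, -0.2345, 0.1114]
tool_rot: [-0.0, 0.058, 0.998, 0.0]
contact_force: [1.0, -0.1, -7.5]
gripper_width: 0.31
grasp_force: 103.6
```

Call:
{"method": "send_rows", "body": {"slide": [[0,0,6],[0,0,11],[0,0,15],[0,0,18],[0,0,20.5],[0,0,22.5],[0,0,24],[0,0,25]], "roll": [0,0,0,0,0,0,0,0], "claw": [0,0,0,0,0,0,0,0]}}

```text
t: 30.58
eef_pos: [0.5044, -0.2347, 0.0876]
tool_rot: [0.0, 0.058, 0.998, -0.0]
contact_force: [-0.7, 0.0, -8.7]
gripper_width: 0.314
grasp_force: 103.6
```

Call:
{"method": "send_rows", "body": {"slide": [[0,0,0.5],[0,0,1],[0,0,1.5],[0,0,2],[0,0,2.5],[0,0,3],[0,0,3.5],[0,0,4]], "roll": [0,0,0,0,0,0,0,0], "claw": [0,0,0,0,0,0,0,0]}}

```text
t: 31.25
eef_pos: [0.5044, -0.2348, 0.0839]
tool_rot: [0.0, 0.058, 0.998, -0.0]
contact_force: [-4.1, 0.8, 2.6]
gripper_width: 0.311
grasp_force: 104.8
```

Call:
{"method": "send_rows", "body": {"slide": [[0,0,0],[0,0,0],[0,0,0],[0,0,0],[0,0,0],[0,0,0],[0,0,0],[0,0,0]], "roll": [0,0,0,0,0,0,0,0], "claw": [0,0,0,0.35,0.5,0.7,0.9,1], "force": 20}}

```text
t: 31.92
eef_pos: [0.5047, -0.2348, 0.0839]
tool_rot: [0.0, 0.058, 0.998, -0.0]
contact_force: [0.0, 0.1, -0.8]
gripper_width: 0.895
grasp_force: 0.0
```

Call:
{"method": "send_rows", "body": {"slide": [[0,0,0],[0,0,0],[0,0,0],[0,0,-3],[0,0,-10],[0,0,-20],[0,0,-30],[0,0,-40]], "roll": [0,0,0,0,0,0,0,0], "claw": [1,1,1,1,1,1,1,1]}}

```text
t: 32.58
eef_pos: [0.5045, -0.2348, 0.1251]
tool_rot: [0.0, 0.058, 0.998, -0.0]
contact_force: [-0.0, -0.5, 0.0]
gripper_width: 1.001
grasp_force: 0.0
```

Call:
{"method": "send_rows", "body": {"slide": [[0,0,-15],[0,0,-35],[0,0,-55],[0,0,-75],[0,0,-90],[0,0,-95],[0,0,-95],[0,0,-95]], "roll": [0,0,0,0,0,0,0,0], "claw": [1,1,1,1,1,1,1,1]}}

```text
t: 33.25
eef_pos: [0.5041, -0.2345, 0.2186]
tool_rot: [0.0, 0.058, 0.998, 0.0]
contact_force: [-0.2, -0.0, 0.4]
gripper_width: 1.001
grasp_force: 0.0
```

```bash
python3 - <<'E'
from m import *
a=bot.read_camera("side");b=bot.read_camera("top");o=bot.get_obs();print(o["t"],o["eef_pos"],o["contact_force"],o["gripper_width"])
cv2.imwrite("pics/top8.png",b[:,:,::-1])
a=cv2.resize(a[130:380,220:500],(400,357));b=cv2.resize(b[80:290,340:500],(400,525));a=cv2.copyMakeBorder(a,0,168,0,0,0)
cv2.imwrite("pics/c8.png",np.hstack([a,b])[:,:,::-1])
E
```

```text
33.35 [ 0.5036 -0.2343  0.2177] [-0.4681  0.2749 -0.5175] 1.00105957267365
```

View pics/c8.png

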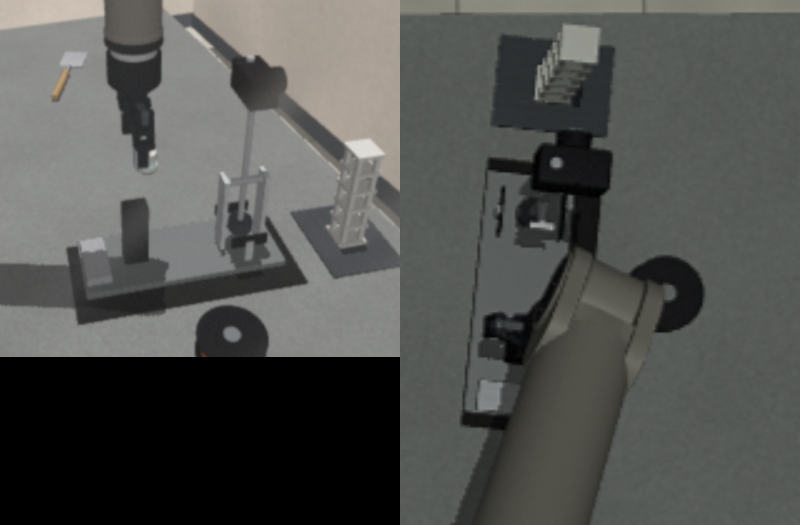

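Call:
{"method": "send_rows", "body": {"slide": [[0,0,0],[0,0,0],[0,0,0],[0,0,0],[0,0,0],[0,0,0],[0,0,0],[0,0,0]], "roll": [0,0,0,0,0,0,0,0], "claw": [1,1,1,1,1,1,1,1]}}

```text
t: 34.02
eef_pos: [0.5042, -0.2347, 0.2186]
tool_rot: [0.0, 0.058, 0.998, 0.0]
contact_force: [-0.3, 0.6, 0.2]
gripper_width: 0.998
grasp_force: 0.0
```

Call:
{"method": "send_rows", "body": {"slide": [[0,0,0],[0,0,0],[0,0,0],[0,0,0],[0,0,0],[0,0,0],[0,0,0],[0,0,0]], "roll": [0,0,0,0,0,0,0,0], "claw": [1,1,1,1,1,1,1,1]}}

```text
t: 34.68
eef_pos: [0.5042, -0.2347, 0.2186]
tool_rot: [-0.0, 0.058, 0.998, 0.0]
contact_force: [-0.4, 0.1, -0.3]
gripper_width: 0.999
grasp_force: 0.0
```

Call:
{"method": "send_rows", "body": {"slide": [[0,0,0],[0,0,0],[0,0,0],[0,0,0],[0,0,0],[0,0,0],[0,0,0],[0,0,0]], "roll": [0,0,0,0,0,0,0,0], "claw": [1,1,1,1,1,1,1,1]}}

```text
t: 35.35
eef_pos: [0.5042, -0.2347, 0.2186]
tool_rot: [0.0, 0.058, 0.998, 0.0]
contact_force: [-0.5, -0.3, 0.5]
gripper_width: 1.0
grasp_force: 0.0
```

```bash
python3 - <<'E'
from m import *
o=dict(bot.get_obs(),eef_pos=[.5044,-.2348,.0835])
for im in[cv2.imread("pics/top8.png")]+[bot.read_camera("top") for _ in range(3)]:
    px=dot(im,o);print(px,lean(px,o) if px is not None else None)
cv2.imwrite("pics/last.png",im[:,:,::-1])
g=im.mean(2);m=np.zeros_like(g,bool);m[225:250,362:395]=g[225:250,362:395]>115
ys,xs=np.where(m);print("ballast part",xs.min(),xs.max(),ys.min(),ys.max(),len(xs))
E
```

```text
[402.051  144.6923] (np.float64(0.006203037535322111), np.float64(0.3161407413625919))
[402.0558 144.6877] (np.float64(0.006259656180018781), np.float64(0.3111911600127298))
[402.0485 144.6911] (np.float64(0.0061697325748866225), np.float64(0.31515248247435196))
[402.0514 144.6824] (np.float64(0.006197766437173933), np.float64(0.30620329401509416))
ballast part 371 380 232 243 97
```

The mast stands still at 0.006 rad, and the stand is released and flat on the mat with the arm clear. I am handing in.

```bash
python3 -c "
from station import bot
print(bot.hand_in())"
```

```text
the job is handed in; nothing more can be done
None
```

I balanced the stand, held it upright and still above the mat for over 5 s of the 6 s exposure (lined-up time about 8 s), then set it down on the mat about 19 mm off the mark, released it with the mast still upright, and handed in; the verdict was not shown.

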